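Hook down the cartridge hatch

TASK

Take the hook pole from its rest, lower its prong into the hole of the steel eye on the top edge of the cartridge cabinet's hatch, and gently pull the hatch all the way down to its stop with it. Then unhook and lay the pole back in both forks of its rest the way it lay, leaving the hatch down. Touch the cabinet and hatch with the pole only, never force or slam them, and leave everything else in its place.

Things in the scene. Friction and masses are not known exactly. Their poses are not given: they have to be found in the camera images.
- hatch (a joint): Angle of the hatch: 0 closed (upright), grows as its top swings out towards the robot and down; end stop at 1.3 rad (fully down). May start ajar, up to 0.06. The hinge is stiff (about 0.42 N m friction, damping 0.15 N m s/rad): the hatch (about 0.45 kg) stays where it is left.
- hatch_hinge (a point): Middle of the hatch's hinge line (its lower edge), 150 mm above the counter. Axes are the hatch's own: y along the hinge, z up the hatch to its free edge, x into the cabinet. The hatch is a grey panel 222 mm wide, 119 mm high, 12 mm thick (outer face at x = -12 mm), in the upper part of the cabinet's front; it turns about -y.
- eye_mid (a point): Middle of the track of the steel eye on the hatch's top edge, at (-29, 0, 129) mm from hatch_hinge, same axes. The eye is a tab 92 mm wide, 6 mm thick, with one oblong hole in its middle, 11 mm wide (y) by 26 mm long, entered from above. The tab is shifted on its dark track: the hole lies anywhere up to 20 mm either way along y from this point and hardly slides (15 N): find it by feel or sight.
- eye_outer (a point): Middle of the tab's outer edge (centre of the 6 mm round bar beyond the hole), for the tab in the middle of its track, at (-42, 0, 138) mm from hatch_hinge, same axes. The bar on the hole's inner side is at (-16, 0, 120) mm: with the hatch closed the tab sticks out towards the robot, rising at 35 degrees. A prong standing in the hole pulls on the outer bar; lower down, the pole itself bears on the tab from above.
- cabinet: White cabinet 240 mm wide, 120 mm deep, 272 mm high, with the hatch on its front. Origin at the foot of its front face, in the middle; x points to its back, y along the front, z up. Fixed to the counter.
- pole_grip (a point): Centre of the hook pole's black handle, on the pole's axis. x along the pole to its hook end, z up. The handle is flat sided, 18 mm wide (y), 26 mm high (z), from 90 mm behind to 60 mm ahead of this point; round 18 mm aluminium bars go on to 150 mm behind and 122 mm ahead. About 0.22 kg, balanced near this point. On the rest it lies level, 80 mm above the counter.
- pole_tip (a point): End of the pole's prong: a round steel prong 8 mm thick with a flat end, pointing straight down from the pole at 115 mm ahead of pole_grip; its end is 42 mm below the pole's axis.
- rest: The pole's fixed rest, left or right of the cabinet: black foot 190 x 70 x 10 mm, two upright grey forks 60 mm behind and 75 mm ahead of its centre (10 mm thick, slot 28 mm wide, 14 mm deep, slot floors 67 and 71 mm up). Origin under its centre; x along the pole to the hook end. With the pole laid home, pole_grip is 80 mm above this origin, to within 6 mm along x.
- tray: Fixed low white tray with rubber rings, 200 x 110 x 30 mm, on the other side.
- cart_a: Bystander: white filter cartridge, upright cylinder 62 mm across, 180 mm tall. Origin at its underside.
- cart_b: Bystander: white filter cartridge, upright cylinder 62 mm across, 200 mm tall. Origin at its underside.
- sump: Bystander: white open filter cup, 90 mm across, 100 mm tall. Origin at its underside.
- gasket: Bystander: flat black rubber ring, 100 mm across, 8 mm thick. Origin at its underside.
- carbon: Bystander: small white can, 60 mm across, 110 mm tall. Origin at its underside.
- driver: Bystander: screwdriver lying on the counter. Origin at its underside.
- spanner: Bystander: spanner lying on the counter. Origin at its underside.
Mind the look-alikes: they are no part of the job. What is shaped like the rest but green or red is not meant.

How it is judged (in metres and radians):
On the way, in this order (a step that is already met when the one before it is completed fails the run):
1. the prong is down in the eye, the hatch still up (y of pole_tip in the frame of eye_mid between -0.024 and 0.024 m and x of pole_tip in the frame of eye_mid between -0.02 and 0.02 m and z of pole_tip in the frame of eye_mid below -0.006 m and value of joint hatch below 0.4 rad), for 0.1 s.
2. the hatch is half down with the prong still in the eye (value of joint hatch above 0.6 rad and y of pole_tip in the frame of eye_mid between -0.024 and 0.024 m and distance between pole_tip and eye_mid below 0.045 m).
3. the hatch is down at its stop, the prong still in the eye (value of joint hatch above 1.2 rad and y of pole_tip in the frame of eye_mid between -0.024 and 0.024 m and distance between pole_tip and eye_mid below 0.045 m), for 0.1 s.
At the end, for the whole second after the job is handed in: The hatch stands still at its stop or within 0.1 rad of it (above 1.2 rad), and the pole lies in both forks of its rest with the hook end at the same end as before: handle centre within 20 mm along and 8 mm across, 74 to 86 mm above the rest's foot, level within 0.12 rad (value of joint hatch above 1.2 rad and velocity of joint hatch between -0.05 and 0.05 rad/s and x of pole_grip in the frame of rest between -0.02 and 0.02 m and y of pole_grip in the frame of rest between -0.008 and 0.008 m and z of pole_grip in the frame of rest between 0.074 and 0.086 m and angle between pole_grip's own z axis and vertical below 0.12 rad and angle between the x axis of pole_grip and the x axis of rest, either way round below 0.1 rad and x of pole_tip in the frame of rest between 0.08 and 0.15 m and distance between pole_grip and rest below 0.09 m); the robot touches nothing.
It fails at once if the cabinet, hatch or eye is loaded with more than 15 N (contact force between cabinet and anything else above 15 N).
It fails at once if the robot itself touches the cabinet or hatch (contact force between any of the fingers, the arm and cabinet above 1 N).
It fails at once if the hatch is slammed (faster than 2 rad/s) (velocity of joint hatch above 2 rad/s or velocity of joint hatch below -2 rad/s).
It fails at once if a bystander is shifted more than 20 mm (distance of any of cart_a, cart_b, sump, gasket, carbon, driver, spanner from where it was at the start of the episode above 0.02 m).
It also fails if it takes over 72 s, if anything falls off the work surface, if the arm or the gripper's body presses on something with over 40 N, if the wrist force passes 120 N, or if a joint passes its speed limit or range.

ROBOT

A 7-joint arm with a two-finger parallel gripper is mounted at the origin on the work surface. World frame = base frame: x ahead of the robot, y to its left, z up, the work surface at z = 0. Lengths are in mm, angles in degrees, forces in N, time in s.
With the tool pointing down it reaches from about 425 to 875 mm from the base axis. Payload 4.7 kg.
Tool frame: the origin (TCP) lies midway between the tips of the shut fingers; the grasp point (between the pads) lies 19 mm behind it; z points along the fingers, x is the direction in which the jaws open and shut, and the axes are right-handed (so a half turn about z gives the same grasp; the last joint's range is limited). The gripper opens to 87 mm and grips with 3 to 60 N. Pads are 19 mm wide; open, the fingers measure 117 mm over their backs; the gripper's body (75 mm by 190 mm) begins 51 mm behind the grasp point.
Start: joints at [68.36, 18.392, -4.016, 83.108, 1.295, 78.541, -3.26], TCP at [248.186, -600.774, 222.587] pointing down, gripper open.
Joint ranges: [-163.93, 163.93], [-17.29, 119.83], [-79.2, 71.16], [3.27, 140.29], [-89.18, 269.18], [5.43, 117.66], [-154.24, 154.24]. Speed limits (degrees/s): [147.25, 147.25, 180, 180, 180, 180, 180].

INTERFACE

Orientations are given as a 3x3 rotation matrix whose columns are the frame's x, y, z axes.
In Python, from workcell import arm gives the robot as it stands. The module is installed in compiled form; this text tells all that it offers.
- The arm moves only by the tool play_rows, never from a script. Its arguments are lists of equal length, an entry for each row: "slide": the shift along the tool's x, y, z in mm, a list of three; "dr": the turn, a rotation vector about the tool's x, y, z in degrees, a list of three; "jaw": the closure, from -1 (fully open) to 1 (shut). In form: {"slide": [[dx, dy, dz], ...], "dr": [[wx, wy, wz], ...], "jaw": [jaw, ...]}. A call has 1 to 20 rows; each row shifts and turns the commanded pose from where the row before left it, along the tool's axes as they then stand; what a row does not reach is not made up. A row lasts 1/10 s, in which the tool goes at most 50 mm and 8.59 degrees, less where a joint would pass 70% of its speed; a pose out of reach is approached as far as the arm can. A call is refused whole if a number of a shift passes 50 or a number of a turn 8.59, either way. A call with a gripper value outside its range is refused whole. The fingers move at their own pace and stop on an object; "grip_force" is the grip in N (left out, the last holds). Time passes only in rows, so rows that do not move let the fingers close. It gives the time, the measured TCP pose, the force and the opening at its end, in the units of the state.
- arm.sense(): the state, without advancing time (a new reading comes with each control period).
- arm.snapshot(name): name is "scene" or "top" or "wrist"; returns (picture, depth): 420x560x3 uint8, red, green, blue; 420x560 float32, mm along the optical axis (not along the pixel's ray), 0 where there is no reading.
- arm.camera_params(name): a dict with "K" (3x3 intrinsics, pixels), "R" (3x3) and "t" (3): a world point X has camera coordinates R X + t; the wrist camera has in their place "mount" (4x4, takes a point from camera to tool coordinates, whose origin is the TCP and whose axes are the tool frame's). Camera axes: x right, y down, z forward; pixel columns grow to the right and rows downward; lengths in mm; the calibration is good to about 2 mm. The wrist camera is an equidistant fisheye: a pixel r from the principal point sees the ray r / f radians off the axis. A picture is of the moment at which its call begins: read the wrist's pose just before it. camera_params takes no time and is no camera call.
- arm.finish_job(): hands the job in, once; it reports no verdict.
Trained networks look in the newest picture that a camera, given by its name, has taken for a name from the list of things; names that differ only in an ending like _2 or _b are one class to them, and where a whole thing is asked for, a point or a joint stands for the part that bears it (a point fixed in the world has none). Each returns a list of dicts, best first, with "conf" (0 to 1); they miss things now and then, are a little off and sometimes report something else, mostly with a low value. They report only what shows in the picture. A call takes as long as a camera call. They do not tell look-alikes from the thing itself.
- arm.find_in(camera, thing): "centre" ([row, column] in pixels, amid what is visible of it).
The state is a dict: "clock": time; "joints": joint angles; "qd": joint speeds; "tau": joint torques, N m; "tcp_pos": TCP position; "orientation": TCP orientation; "contact_force": force on the tool from outside, world axes, zero at the start; "moment": the same for the moment, N m; "opening": opening from 0.0 (shut) to 1.0 (fully open).
Only numpy, scipy, OpenCV 4.12 (cv2) and the standard library are available. Lean on these libraries where they do the work, as an engineer would, in place of code of your own. Each camera call takes 0.05 s, during which the arm holds its last target.

## Working session

There is one attempt and no reset: what is moved stays moved. The work goes in short steps, Python scripts to look and compute and a tool call to move; the robot and the scene stay as the last step left them, time stands still between calls to the robot, and variables do not carry over. Pictures are saved under pics/ and viewed, and the job is handed in when it is done.

Besides the shell and the picture viewer there is one more tool, called after "Request:" by a JSON object that holds its "name" and its "arguments". play_rows: Moves the arm, as the interface text tells. Its arguments: {"type":"object","properties":{"slide":{"type":"array"},"dr":{"type":"array"},"jaw":{"type":"array"},"grip_force":{"type":"number"}},"required":["slide","dr","jaw"]}

```bash
mkdir -p pics; ls; cat > h.py <<'E'
import numpy as np, cv2
from workcell import arm
def save(name,img): cv2.imwrite('pics/'+name,img[:,:,::-1])
def cloud(cam,depth):
    p=arm.camera_params(cam);K=np.array(p['K']);R=np.array(p['R']);t=np.array(p['t'])
    v,u=np.mgrid[:depth.shape[0],:depth.shape[1]]
    X=np.stack([(u-K[0,2])/K[0,0]*depth,(v-K[1,2])/K[1,1]*depth,depth],-1)
    return (X-t)@R
E
python3 - <<'E'
from h import *
s=arm.sense();print(s)
for c in ['scene','top']:
    im,d=arm.snapshot(c);save(c+'0.png',im);np.save(c+'0.npy',d);np.save(c+'0i.npy',im)
    for n in ['rest','pole_grip','cabinet','hatch','eye_mid','tray']:
        r=arm.find_in(c,n); print(c,n,[(x['conf'],x['centre']) for x in r][:4])
E
```

```text
pics
{'clock': 0.0, 'joints': array([68.35916488, 18.43881415, -4.0165345 , 83.17373643,  1.29438078,
       78.53965483, -3.2602201 ]), 'qd': array([-0.01845411, -0.04180619, -0.00116737, -0.11431292,  0.07393617,
       -0.04996395, -0.06329302]), 'tau': array([ 5.32804133e-04, -4.91294146e+01, -4.03608782e-01, -3.12535894e+01,
       -6.38024951e-02,  4.36877995e-02,  1.96994220e-04]), 'tcp_pos': array([ 247.96810991, -600.26042966,  221.47462684]), 'orientation': array([[ 3.81895138e-01, -9.24205324e-01, -7.89279558e-04],
       [-9.24203774e-01, -3.81895944e-01,  1.69443013e-03],
       [-1.86742401e-03,  8.23605184e-05, -9.99998253e-01]]), 'contact_force': array([ 1.21023232,  0.2118058 , -0.72675877]), 'moment': array([-0.00849437,  0.04465154, -0.03157877]), 'opening': 0.9981851629699142}
scene rest [(0.96, [296.7, 421.4]), (0.74, [325.0, 329.8]), (0.58, [383.9, 388.0])]
scene pole_grip [(0.71, [308.4, 327.7]), (0.35, [233.2, 210.2])]
scene cabinet [(0.86, [270.0, 190.9])]
scene hatch [(0.76, [233.2, 208.8])]
scene eye_mid [(0.73, [232.0, 212.0]), (0.15, [305.4, 328.2])]
scene tray [(0.94, [183.6, 232.7]), (0.35, [368.5, 292.5])]
top rest [(0.8, [300.6, 170.1]), (0.71, [220.7, 129.6]), (0.67, [211.8, 202.5])]
top pole_grip [(0.73, [214.1, 196.9]), (0.25, [123.6, 267.2])]
top cabinet [(0.81, [99.3, 264.3])]
top hatch [(0.83, [124.8, 267.3]), (0.73, [212.3, 192.2])]
top eye_mid [(0.96, [121.7, 267.8])]
top tray [(0.71, [217.9, 390.0]), (0.33, [210.4, 193.2])]
```

View pics/scene0.png

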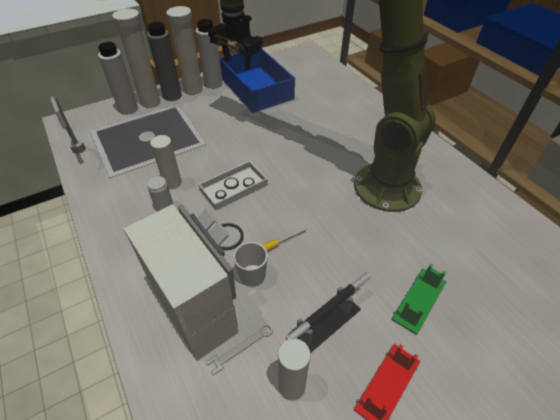

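View pics/top0.png

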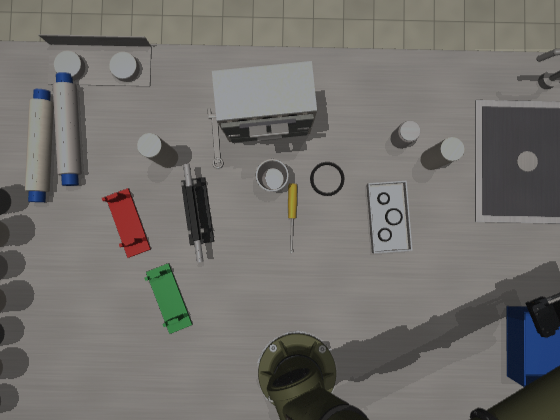

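```bash
python3 - <<'E'
from h import *
for c,pts in [('top',[(300,170),(220,130),(214,197),(99,264),(122,268),(218,390)]),('scene',[(296,421),(308,328),(270,190),(232,212)])]:
    P=cloud(c,np.load(c+'0.npy'))
    for p in pts: print(c,p,P[p].round(0))
    K=arm.camera_params(c);print(K)
E
```

```text
top (300, 170) [199. 365.  13.]
top (220, 130) [425. 489.   9.]
top (214, 197) [444. 285.  71.]
top (99, 264) [713.  99. 270.]
top (122, 268) [658.  89. 271.]
top (218, 390) [ 446. -261.   13.]
{'K': array([[481.32998067,   0.        , 281.47259368],
       [  0.        , 481.32998067, 207.69732549],
       [  0.        ,   0.        ,   1.        ]]), 'R': array([[ 2.05722566e-02, -9.99787087e-01,  1.60103414e-03],
       [-9.98360465e-01, -2.06284043e-02, -5.33933671e-02],
       [ 5.34150257e-02, -4.99987145e-04, -9.98572273e-01]]), 't': array([  42.68614969,  470.0585208 , 1376.26994635])}
scene (296, 421) [196. 367.   9.]
scene (308, 328) [461. 304.  94.]
scene (270, 190) [720. 164. 271.]
scene (232, 212) [644.  99. 275.]
{'K': array([[393.10614821,   0.        , 278.31806378],
       [  0.        , 393.10614821, 212.87400559],
       [  0.        ,   0.        ,   1.        ]]), 'R': array([[-0.86798674,  0.49657506, -0.00349854],
       [ 0.3786795 ,  0.65732112, -0.65156026],
       [-0.32124891, -0.56687049, -0.75858881]]), 't': array([ 366.93886465,  -88.72408092, 1321.91752653])}
```

```bash
python3 - <<'E'
from h import *
a=np.load('top0i.npy');
l=cv2.resize(a[50:150,200:330],None,fx=6,fy=6,interpolation=cv2.INTER_CUBIC); l=np.clip(l.astype(float)*1.5,0,255).astype(np.uint8)
save('eye_top.png',l)
r=cv2.resize(a[155:270,165:225],None,fx=5,fy=5,interpolation=cv2.INTER_CUBIC);r=np.clip(r.astype(float)*2,0,255).astype(np.uint8)
b=np.load('scene0i.npy')[260:350,280:380]
b=np.clip(cv2.resize(b,None,fx=5,fy=5,interpolation=cv2.INTER_CUBIC).astype(float)*1.7,0,255).astype(np.uint8)
h=max(r.shape[0],b.shape[0]);o=np.zeros((h,r.shape[1]+b.shape[1],3),np.uint8);o[:r.shape[0],:r.shape[1]]=r;o[:b.shape[0],r.shape[1]:]=b
save('pole_both.png',o)
P=cloud('top',np.load('top0.npy'))
m=(P[...,2]>62)&(P[...,0]>330)&(P[...,0]<570)&(P[...,1]>240)&(P[...,1]<340)
m[:155]=0
Q=P[m]
print(len(Q),Q.mean(0))
import collections
# cabinet top
m=(P[...,2]>262)&(P[...,2]<285)&(P[...,0]>560)&(P[...,1]>-80)&(P[...,1]<280)
Q=P[m][:,:2].astype(np.float32);print(cv2.minAreaRect(Q), cv2.boxPoints(cv2.minAreaRect(Q)))
np.set_printoptions(linewidth=220)
print(P[112:142:2,228:312:6,2].round(0)); print(P[112:142:2,268,0].round(0))
print('driver')
E
```

```text
738 [451.30147091 294.44530792  87.37426551]
((709.4825439453125, 96.90918731689453), (172.7603759765625, 240.57260131835938), 7.439966201782227) [[608.254    204.99767 ]
 [639.40515  -33.54957 ]
 [810.71106  -11.179291]
 [779.55994  227.36795 ]]
[[ 2.740e+02  2.710e+02  2.740e+02  2.700e+02  2.730e+02  2.700e+02  2.710e+02  2.700e+02  2.680e+02  2.730e+02  2.710e+02  2.710e+02  2.680e+02  2.610e+02]
 [ 2.770e+02  2.720e+02  2.680e+02  2.700e+02  2.730e+02  2.700e+02  2.700e+02  2.760e+02  2.700e+02  2.640e+02  1.860e+02  1.840e+02  1.770e+02  2.650e+02]
 [ 2.740e+02  2.750e+02  2.710e+02  2.700e+02  2.700e+02  2.680e+02  2.620e+02  1.860e+02  1.800e+02  1.710e+02  2.720e+02  2.710e+02  2.690e+02  2.680e+02]
 [ 2.660e+02  2.710e+02  2.650e+02  2.600e+02  1.770e+02  1.690e+02  1.770e+02  2.640e+02  2.670e+02  2.640e+02  2.640e+02  2.730e+02  2.660e+02  2.670e+02]
 [ 1.440e+02  1.810e+02  1.850e+02  2.660e+02  2.690e+02  2.680e+02  2.670e+02  2.690e+02  2.760e+02  2.720e+02  2.740e+02  2.770e+02  2.580e+02  2.540e+02]
 [ 2.660e+02  2.650e+02  2.680e+02  2.660e+02  2.700e+02  2.750e+02 
[... 886 characters left out ...]
  1.640e+02  1.580e+02  1.100e+02  2.850e+02  2.880e+02  2.900e+02  2.870e+02  2.910e+02  6.500e+01  5.500e+01  4.200e+01  3.700e+01  2.900e+01]
 [ 8.300e+01  1.500e+02  9.200e+01  8.200e+01  2.880e+02  2.860e+02  6.000e+01  6.000e+01  5.300e+01  3.200e+01  1.900e+01  1.600e+01 -0.000e+00 -5.000e+00]
 [ 5.300e+01  6.400e+01  1.399e+03  5.200e+01  4.900e+01  5.700e+01  6.000e+01  5.600e+01  5.500e+01  5.000e+00  1.000e+00  1.000e+00 -2.000e+00  0.000e+00]
 [ 2.500e+01  4.100e+01  3.700e+01  2.700e+01  1.800e+01  5.600e+01  5.100e+01 -0.000e+00 -8.000e+00  2.000e+00 -2.000e+00  6.000e+00  1.000e+00 -4.000e+00]]
[682. 677. 694. 667. 663. 658. 653. 659. 660. 660. 667. 626. 667. 662. 667.]
driver
```

View pics/eye_top.png

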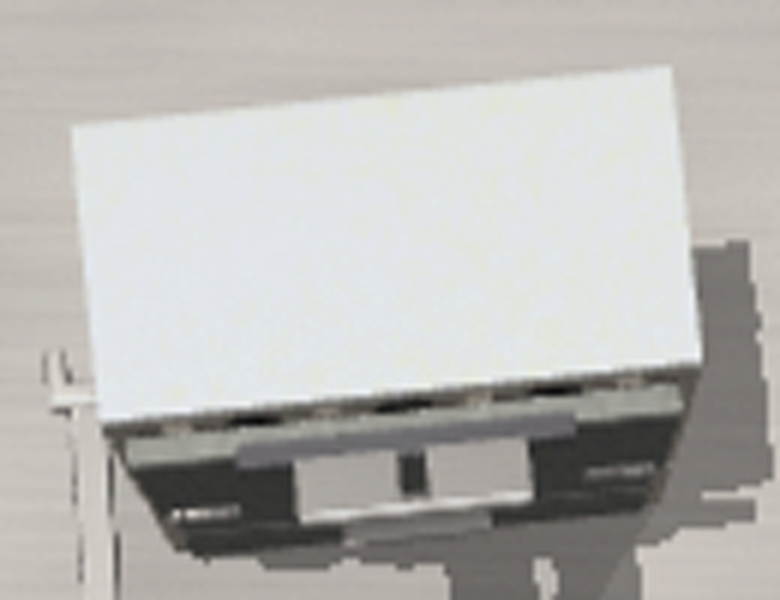

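View pics/pole_both.png

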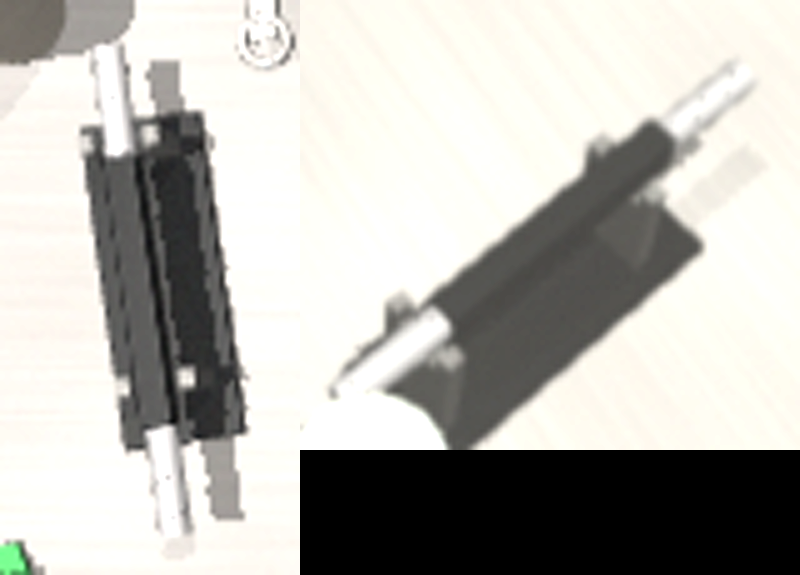

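```bash
cat >> h.py <<'E'
def onplane(cam,col,row,z):
    p=arm.camera_params(cam);K=np.array(p['K']);R=np.array(p['R']);t=np.array(p['t'])
    C=-R.T@t; d=R.T@np.linalg.inv(K)@np.array([col,row,1.])
    return C+d*(z-C[2])/d[2]
E
python3 - <<'E'
from h import *
for n,(c,r,z) in dict(up_end=(186.4,164,80),up_h=(188.6,186,80),lo_h=(197,240.6,80),lo_end=(200.2,262.4,80)).items(): print(n,onplane('top',c,r,z).round(1))
# cart tops
P=cloud('top',np.load('top0.npy'));S=cloud('scene',np.load('scene0.npy'))
for r,c in [(147,150),(150,452),(132,408),(176,262),(166,262),(188,289),(190,293)]: print((r,c),P[r,c].round(0))
for r,c in [(350,293)]: print('scene',(r,c),S[r,c].round(0))
# cabinet top corners at z=272
f=lambda x,y:(200+x/6,50+y/6)
for n,(x,y,z) in dict(bl=(72,126,272),br=(670,66,272),fr=(700,360,272),fl=(103,422,272),hole=(413,478,279),tabl=(295,490,279),tabr=(535,470,279),tr_l=(238,455,272),tr_r=(575,425,272),hatchl=(128,452,269),hatchr=(682,398,269)).items(): print(n,onplane('top',*f(x,y),z).round(1))
E
```

```text
up_end [580.7 317.   80. ]
up_h [519.9 309.   80. ]
lo_h [370.6 281.5  80. ]
lo_end [311.5 271.   80. ]
(147, 150) [605. 386. 200.]
(150, 452) [ 618. -382.  174.]
(132, 408) [ 677. -286.  107.]
(176, 262) [561. 111.  -0.]
(166, 262) [580. 109.  76.]
(188, 289) [525.  32.  25.]
(190, 293) [520.  20.  25.]
scene (350, 293) [609. 384. 199.]
bl [777.7 224.6 272. ]
br [806.9 -12.3 272. ]
fr [688.9 -26.2 272. ]
fl [659.2 209.  272. ]
hole [637.9  86.  279. ]
tabl [632.2 132.1 279. ]
tabr [642.1  38.3 279. ]
tr_l [647.1 155.4 272. ]
tr_r [661.9  22.7 272. ]
hatchl [648.1 199.2 269. ]
hatchr [674.3 -19.5 269. ]
```

```bash
cat >> h.py <<'E'
from scipy.spatial.transform import Rotation as Ro
def down(head):  # tool x heading deg, z down
    a=np.radians(head);x=np.array([np.cos(a),np.sin(a),0]);z=np.array([0,0,-1.]);return np.stack([x,np.cross(z,x),z],1)
def plan(wps,p=None,R=None,step=45,rot=8.0):
    """wps: list of (pos,R); prints rows"""
    import json
    s=arm.sense()
    p=np.array(s['tcp_pos']) if p is None else np.array(p,float)
    R=np.array(s['orientation']) if R is None else R
    sl=[];dr=[]
    for q,Rq in wps:
        q=np.array(q,float)
        rv=Ro.from_matrix(R.T@Rq).as_rotvec(degrees=True)
        n=int(max(1,np.ceil(np.linalg.norm(q-p)/step),np.ceil(np.linalg.norm(rv)/rot)))
        for i in range(n):
            d=np.round(R.T@((q-p)/(n-i)),1)
            r=np.round(Ro.from_matrix(R.T@Rq).as_rotvec(degrees=True)/(n-i),1)
            p=p+R@d; R=R@Ro.from_rotvec(r,degrees=True).as_matrix()
            sl.append([float(x) for x in d]);dr.append([float(x) for x in r])
    print(len(sl));print(json.dumps(sl));print(json.dumps(dr));return p,R
E
python3 - <<'E'
from h import *
print(arm.camera_params('wrist'))
D=down(-80.3)
p,R=plan([((330,-520,340),down(-74)),((480,-300,360),D),((540,-100,380),D),((560,85,400),D)],p=(248.2,-600.8,222.6))
E
```

```text
{'K': array([[325.1922621 ,   0.        , 278.0202053 ],
       [  0.        , 325.1922621 , 207.31890747],
       [  0.        ,   0.        ,   1.        ]]), 'mount': array([[ 9.99999103e-01,  1.03676369e-03,  8.47455890e-04,
        -5.95395314e-01],
       [-1.21491224e-03,  9.68597249e-01,  2.48632045e-01,
        -6.82106405e+01],
       [-5.63070767e-04, -2.48632852e-01,  9.68597640e-01,
        -1.62787674e+02],
       [ 0.00000000e+00,  0.00000000e+00,  0.00000000e+00,
         1.00000000e+00]])}
20
[[-10.9, -26.6, -29.4], [-11.6, -26.3, -29.3], [-12.3, -26.0, -29.4], [-13.0, -25.6, -29.3], [-28.3, -34.2, -3.3], [-29.0, -33.6, -3.3], [-29.6, -33.1, -3.4], [-30.2, -32.5, -3.3], [-30.7, -32.0, -3.4], [-31.4, -31.4, -3.3], [-37.4, -18.6, -4.0], [-37.4, -18.6, -4.0], [-37.4, -18.6, -4.0], [-37.4, -18.6, -4.0], [-37.3, -18.6, -4.1], [-35.8, -10.2, -4.0], [-35.8, -10.2, -4.0], [-35.8, -10.2, -4.0], [-35.8, -10.2, -4.0], [-35.8, -10.2, -4.0]]
[[0.0, -0.0, 1.6], [0.0, -0.0, 1.6], [0.0, -0.0, 1.6], [0.0, -0.0, 1.6], [0.0, -0.0, 1.1], [0.0, -0.0, 1.0], [0.0, -0.0, 1.1], [0.0, -0.0, 1.0], [-0.0, -0.0, 1.1], [-0.0, -0.0, 1.0], [-0.0, -0.0, 0.0], [-0.0, -0.0, 0.0], [-0.0, -0.0, 0.0], [-0.0, -0.0, 0.0], [-0.0, -0.0, 0.0], [-0.0, -0.0, 0.0], [-0.0, -0.0, 0.0], [-0.0, -0.0, 0.0], [-0.0, -0.0, 0.0], [-0.0, -0.0, 0.0]]
```

Request:
{"name": "play_rows", "arguments": {"slide": [[-11,-26.6,-29.4],[-11.6,-26.3,-29.3],[-12.3,-26,-29.4],[-13,-25.6,-29.3],[-28.3,-34.2,-3.3],[-29,-33.6,-3.3],[-29.6,-33.1,-3.4],[-30.2,-32.5,-3.3],[-30.7,-32,-3.4],[-31.4,-31.4,-3.3],[-37.4,-18.6,-4],[-37.4,-18.6,-4],[-37.4,-18.6,-4],[-37.4,-18.6,-4],[-37.3,-18.6,-4],[-35.8,-10.2,-4],[-35.8,-10.2,-4],[-35.8,-10.2,-4],[-35.8,-10.2,-4],[-35.8,-10.2,-4]], "dr": [[0,0,1.6],[0,0,1.6],[0,0,1.6],[0,0,1.6],[0,0,1.1],[0,0,1.0],[0,0,1.1],[0,0,1.0],[0,0,1.1],[0,0,1.0],[0,0,0],[0,0,0],[0,0,0],[0,0,0],[0,0,0],[0,0,0],[0,0,0],[0,0,0],[0,0,0],[0,0,0]], "jaw": [-1,-1,-1,-1,-1,-1,-1,-1,-1,-1,-1,-1,-1,-1,-1,-1,-1,-1,-1,-1], "grip_force": 55}}

```text
clock: 2.7
tcp_pos: [559.8, 86.6, 400.4]
orientation: [[0.169, -0.986, 0.001], [-0.986, -0.169, -0.0], [0.0, -0.001, -1.0]]
contact_force: [1.0, 0.0, 0.1]
opening: 0.998
```

```bash
cat >> h.py <<'E'
def wray(col,row):
    p=arm.camera_params('wrist');K=np.array(p['K'])
    x=np.array([(col-K[0,2])/K[0,0],(row-K[1,2])/K[1,1]]);th=np.linalg.norm(x)
    return np.array([*(x/max(th,1e-9)*np.sin(th)),np.cos(th)])
def wplane(col,row,z,pos,R):
    M=np.array(arm.camera_params('wrist')['mount'])
    C=pos+R@M[:3,3]; d=R@M[:3,:3]@wray(col,row)
    return C+d*(z-C[2])/d[2]
def wproj(X,pos,R):
    p=arm.camera_params('wrist');M=np.array(p['mount']);K=np.array(p['K'])
    c=M[:3,:3].T@(R.T@(np.array(X)-pos)-M[:3,3]);th=np.arctan2(np.hypot(c[0],c[1]),c[2]);u=c[:2]/np.hypot(c[0],c[1])*th
    return K[0,0]*u[0]+K[0,2],K[1,1]*u[1]+K[1,2]
def wsnap(tag):
    s=arm.sense();im,d=arm.snapshot('wrist')
    np.savez(tag,im=im,d=d,p=s['tcp_pos'],R=s['orientation']);save(tag+'.png',im);return im,d,s
E
python3 - <<'E'
from h import *
wsnap('w1'); s=arm.sense();print(s['clock'],s['tcp_pos'],wproj((637.9,86,279),s['tcp_pos'],s['orientation']))
E
```

```text
2.75 [559.19836841  95.1464659  400.87238383] (np.float64(306.04499255453237), np.float64(117.42852418167939))
```

View pics/w1.png

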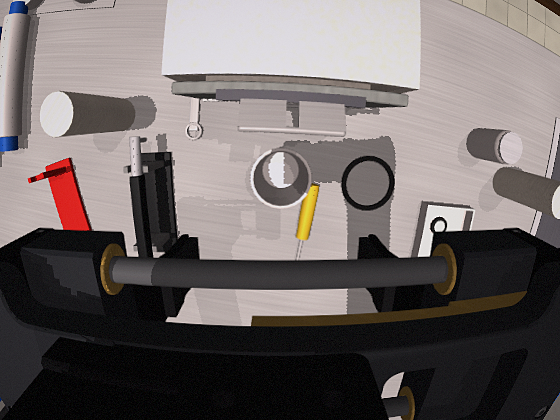

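```bash
python3 - <<'E'
from h import *
im,d,s=wsnap('w2'); print(s['clock'],s['tcp_pos'])
c=cv2.resize(im[60:150,150:430],None,fx=2.8,fy=5.6,interpolation=cv2.INTER_CUBIC);save('w2c.png',np.clip(c*1.5,0,255).astype(np.uint8))
E
```

```text
2.75 [559.19836841  95.1464659  400.87238383]
```

View pics/w2c.png

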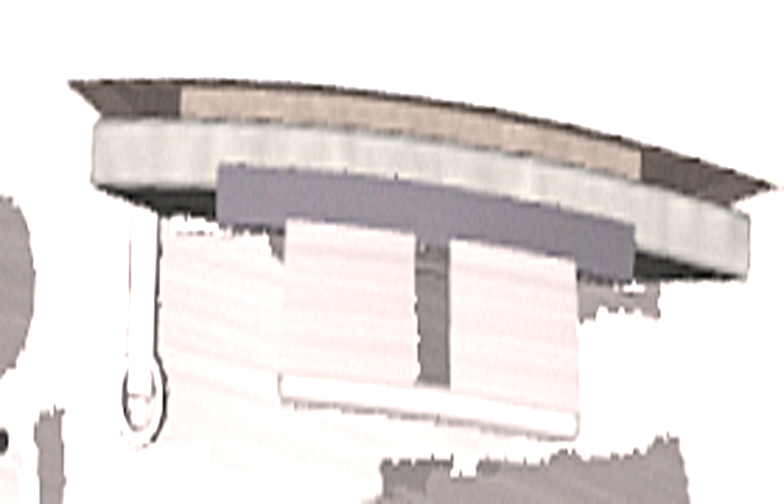

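```bash
python3 - <<'E'
from h import *
w=np.load('w2.npz');p,R=w['p'],w['R'];d=w['d']
f=lambda c,r:(150+c/2.8,60+r/5.6)
u=np.array([np.cos(np.radians(7.2)),np.sin(np.radians(7.2))]);v=np.array([-u[1],u[0]])
O=np.array([674,91.4])
for n,(c,r,z) in dict(holeO=(433,387,287),holeI=(433,242,271),holeOL=(416,387,287),holeOR=(450,385,287),tabL=(282,375,287),tabR=(579,408,287),trkL=(217,165,269),trkR=(634,222,269),hbL=(93,120,269),hbR=(749,215,269),hfL=(95,186,269),hfR=(748,278,269),cabL=(70,80,272),cabR=(772,186,272)).items():
    X=wplane(*f(c,r),z,p,R);e=X[:2]-O;print(n,X.round(1),'cab:',(e@u).round(1),(e@v).round(1))
# depth (fisheye: depth along axis) -> heights
def pt(c,r):
    ray=wray(*f(c,r));M=np.array(arm.camera_params('wrist')['mount']);uu,vv=f(c,r);z=np.median(d[int(vv)-1:int(vv)+2,int(uu)-1:int(uu)+2]);return p+R@(M[:3,:3]@(ray/ray[2]*z)+M[:3,3])
for q in [(350,395),(350,250),(500,300),(420,140),(420,200)]: X=pt(*q);e=X[:2]-O;print(q,X.round(0),(e@u).round(1),(e@v).round(1))
E
```

```text
holeO [627.5  85.9 287. ] cab: -46.8 0.4
holeI [650.6  89.  271. ] cab: -23.5 0.6
holeOL [626.6  90.9 287. ] cab: -47.1 5.5
holeOR [628.8  80.9 287. ] cab: -46.1 -4.8
tabL [621.1 131.  287. ] cab: -47.5 46.0
tabR [633.7  41.1 287. ] cab: -46.3 -44.9
trkL [651.3 159.5 269. ] cab: -14.0 70.4
trkR [668.8  24.4 269. ] cab: -13.6 -65.8
hbL [653.5 202.2 269. ] cab: -6.4 112.5
hbR [680.8 -15.9 269. ] cab: -6.7 -107.3
hfL [642.6 199.5 269. ] cab: -17.6 111.2
hfR [670.  -17.6 269. ] cab: -17.7 -107.7
cabL [659.1 210.5 272. ] cab: 0.1 120.0
cabR [687.5 -22.2 272. ] cab: -0.8 -114.4
(350, 395) [622. 110. 290.] -49.5 25.2
(350, 250) [644. 114. 277.] -26.8 26.7
(500, 300) [645.  67. 280.] -31.6 -20.2
(420, 140) [666.  96. 269.] -7.0 5.5
(420, 200) [656.  94. 274.] -17.3 5.2
```

```bash
python3 - <<'E'
from h import *
D=down(-80.3)
plan([((484,301,350),D),((484,301,190),D)])
E
```

```text
10
[[-36.4, 6.1, 8.6], [-36.4, 6.1, 8.6], [-36.4, 6.2, 8.6], [-36.4, 6.3, 8.5], [-36.4, 6.3, 8.5], [-36.4, 6.5, 8.4], [0.0, -0.0, 40.0], [0.0, -0.0, 40.0], [0.0, -0.0, 40.0], [0.0, -0.1, 40.0]]
[[-0.0, 0.0, 0.1], [-0.0, 0.0, 0.1], [-0.0, 0.1, 0.1], [-0.0, 0.0, 0.1], [-0.0, 0.1, 0.1], [-0.1, 0.0, 0.2], [0.0, 0.0, -0.0], [0.0, 0.0, -0.0], [0.0, 0.0, -0.0], [0.0, 0.0, -0.0]]
```

```bash
python3 - <<'E'
from h import *
D=down(-80.3)
print(arm.sense()['tcp_pos'],arm.sense()['qd'])
plan([((484,301,350),D),((484,301,190),D)],p=(560,85,400.4),R=D)
E
```

```text
[559.12659276  92.45922759 400.71815001] [ 2.62953367 -0.49770043  3.95277548  0.87579658  2.30528686  0.67809999
  2.95348635]
10
[[-37.6, 6.4, 8.4], [-37.6, 6.4, 8.4], [-37.6, 6.4, 8.4], [-37.6, 6.4, 8.4], [-37.7, 6.5, 8.4], [-37.6, 6.4, 8.4], [-0.0, 0.0, 40.0], [-0.0, 0.0, 40.0], [-0.0, 0.0, 40.0], [-0.0, 0.0, 40.0]]
[[0.0, 0.0, 0.0], [0.0, 0.0, 0.0], [0.0, 0.0, 0.0], [0.0, 0.0, 0.0], [0.0, 0.0, 0.0], [0.0, 0.0, 0.0], [0.0, 0.0, 0.0], [0.0, 0.0, 0.0], [0.0, 0.0, 0.0], [0.0, 0.0, 0.0]]
```

Request:
{"name": "play_rows", "arguments": {"slide": [[-37.6,6.4,8.4],[-37.6,6.4,8.4],[-37.6,6.4,8.4],[-37.6,6.4,8.4],[-37.6,6.4,8.4],[-37.6,6.4,8.4],[0,0,40],[0,0,40],[0,0,40],[0,0,40],[0,0,0],[0,0,0],[0,0,0]], "dr": [[0,0,0],[0,0,0],[0,0,0],[0,0,0],[0,0,0],[0,0,0],[0,0,0],[0,0,0],[0,0,0],[0,0,0],[0,0,0],[0,0,0],[0,0,0]], "jaw": [-1,-1,-1,-1,-1,-1,-1,-1,-1,-1,-1,-1,-1]}}

```text
clock: 4.1
tcp_pos: [485.3, 301.8, 192.2]
orientation: [[0.169, -0.986, 0.004], [-0.986, -0.169, 0.002], [-0.001, -0.004, -1.0]]
contact_force: [1.2, -0.9, 0.1]
opening: 0.998
```

```bash
python3 - <<'E'
from h import *
im,d,s=wsnap('w3'); print(s['clock'],s['tcp_pos'],s['orientation'].round(4),s['joints'].round(0))
print([wproj(q,s['tcp_pos'],s['orientation']) for q in [(460,297,93),(519.9,308,80)]])
save('w3b.png',np.clip(im.astype(float)*1.7,0,255).astype(np.uint8))
E
```

```text
4.1 [485.30111252 301.79375863 192.21386936] [[ 0.169  -0.9856  0.0036]
 [-0.9856 -0.169   0.0019]
 [-0.0012 -0.0038 -1.    ]] [   3.   14.  -43.   96.   10.   74. -122.]
[(np.float64(279.2162214432831), np.float64(237.92341411316514)), (np.float64(278.4751878869826), np.float64(164.87252383570444))]
```

View pics/w3b.png

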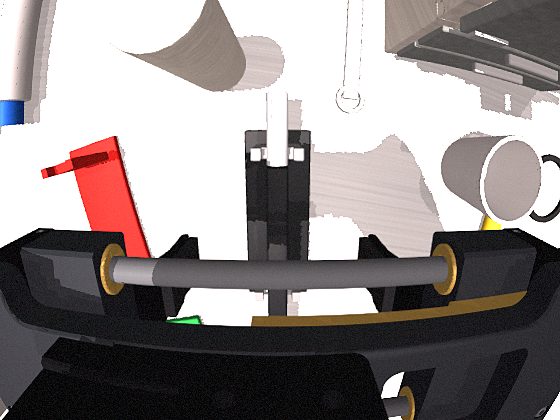

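Request:
{"name": "play_rows", "arguments": {"slide": [[0,0,40],[0,0,40],[0,0,30],[0,0,19],[0,0,0],[0,0,0],[0,0,0],[0,0,0],[0,0,0],[0,0,0],[0,0,0],[0,0,0]], "dr": [[0,0,0],[0,0,0],[0,0,0],[0,0,0],[0,0,0],[0,0,0],[0,0,0],[0,0,0],[0,0,0],[0,0,0],[0,0,0],[0,0,0]], "jaw": [-1,-1,-1,-1,-1,1,1,1,1,1,1,1], "grip_force": 55}}

```text
clock: 5.35
tcp_pos: [483.9, 300.9, 60.5]
orientation: [[0.169, -0.986, 0.0], [-0.986, -0.169, -0.0], [0.0, 0.0, -1.0]]
contact_force: [-0.6, 0.1, 0.2]
opening: 0.448
```

```bash
python3 - <<'E'
from h import *
s=arm.sense();print(s)
E
```

```text
{'clock': 5.35, 'joints': array([   0.20700306,   21.5240836 ,  -40.97383541,  103.93628296,
         16.05822811,   60.47384549, -127.05674317]), 'qd': array([ 5.03499639e-06,  1.80879285e-01,  1.04837490e-01,  1.07170466e-01,
       -4.69670666e-02, -1.28228359e-01, -3.67757604e-03]), 'tau': array([ 4.32108325e-03, -4.04764330e+01, -7.21016407e+00, -2.68464410e+01,
        2.65565707e-02, -8.27314728e-02,  2.28157942e-04]), 'tcp_pos': array([483.86641903, 300.90224502,  60.53382985]), 'orientation': array([[ 1.69292141e-01, -9.85565914e-01,  1.45082437e-05],
       [-9.85565904e-01, -1.69292141e-01, -1.38849382e-04],
       [ 1.39301350e-04,  9.20727883e-06, -9.99999990e-01]]), 'contact_force': array([-0.56797691,  0.07149636,  0.17408747]), 'moment': array([0.05585576, 0.01032004, 0.00922283]), 'opening': 0.44784106875449775}
```

Request:
{"name": "play_rows", "arguments": {"slide": [[0,0,0],[0,0,0],[0,0,0],[0,0,0],[0,0,0],[0,0,0]], "dr": [[0,0,0],[0,0,0],[0,0,0],[0,0,0],[0,0,0],[0,0,0]], "jaw": [1,1,1,1,1,1]}}

```text
clock: 5.95
tcp_pos: [483.8, 301.0, 60.4]
orientation: [[0.169, -0.986, -0.0], [-0.986, -0.169, -0.0], [0.0, 0.0, -1.0]]
contact_force: [0.5, 0.8, -0.8]
opening: 0.201
```

```bash
python3 - <<'E'
from h import *
plan([((484,301,90),down(-80.3)),((484,301,345),down(-80.3)),((549.7,76.1,345),down(-82.8))],p=(484,301,61),R=down(-80.3),step=38)
E
```

```text
15
[[0.0, 0.0, -29.0], [0.0, 0.0, -36.4], [0.0, 0.0, -36.4], [0.0, 0.0, -36.4], [0.0, 0.0, -36.4], [0.0, 0.0, -36.5], [0.0, 0.0, -36.4], [0.0, 0.0, -36.5], [33.3, -3.8, 0.0], [33.2, -4.1, 0.0], [33.2, -4.3, 0.0], [33.2, -4.5, 0.0], [33.1, -4.7, 0.0], [33.1, -4.9, 0.0], [33.1, -5.1, 0.0]]
[[0.0, 0.0, 0.0], [0.0, 0.0, 0.0], [0.0, 0.0, 0.0], [0.0, 0.0, 0.0], [0.0, 0.0, 0.0], [0.0, 0.0, 0.0], [0.0, 0.0, 0.0], [0.0, 0.0, 0.0], [0.0, 0.0, 0.4], [0.0, 0.0, 0.4], [0.0, 0.0, 0.3], [0.0, 0.0, 0.4], [0.0, 0.0, 0.3], [0.0, 0.0, 0.4], [0.0, 0.0, 0.3]]
```

Request:
{"name": "play_rows", "arguments": {"slide": [[0,0,-15],[0,0,-14],[0,0,-36.4],[0,0,-36.4],[0,0,-36.4],[0,0,-36.4],[0,0,-36.4],[0,0,-36.4],[0,0,-36.6],[33.3,-3.8,0],[33.2,-4.1,0],[33.2,-4.3,0],[33.2,-4.5,0],[33.1,-4.7,0],[33.1,-4.9,0],[33.1,-5.1,0],[0,0,0],[0,0,0],[0,0,0],[0,0,0]], "dr": [[0,0,0],[0,0,0],[0,0,0],[0,0,0],[0,0,0],[0,0,0],[0,0,0],[0,0,0],[0,0,0],[0,0,0.4],[0,0,0.4],[0,0,0.3],[0,0,0.4],[0,0,0.3],[0,0,0.4],[0,0,0.3],[0,0,0],[0,0,0],[0,0,0],[0,0,0]], "jaw": [1,1,1,1,1,1,1,1,1,1,1,1,1,1,1,1,1,1,1,1]}}

```text
clock: 7.95
tcp_pos: [549.4, 77.8, 345.1]
orientation: [[0.129, -0.992, 0.001], [-0.992, -0.129, 0.0], [-0.0, -0.001, -1.0]]
contact_force: [-0.2, -0.3, -2.3]
opening: 0.204
```

```bash
python3 - <<'E'
from h import *
im,d,s=wsnap('w4'); print(s['clock'],s['tcp_pos'],s['orientation'].round(4),s['joints'].round(0),s['contact_force'],s['moment'],s['opening'])
print(s['joints'].round(0))
im2,_=arm.snapshot('scene')
a=np.clip(cv2.resize(im2[180:320,120:320],None,fx=3,fy=3,interpolation=cv2.INTER_CUBIC).astype(float)*1.4,0,255).astype(np.uint8)
save('sc4.png',a)
save('w4b.png',np.clip(im.astype(float)*1.4,0,255).astype(np.uint8))
E
```

```text
7.95 [549.37053519  77.80354102 345.14791428] [[ 1.289e-01 -9.917e-01  7.000e-04]
 [-9.917e-01 -1.289e-01  2.000e-04]
 [-1.000e-04 -8.000e-04 -1.000e+00]] [ 20.   7. -34.  84.   4.  90. -96.] [-0.17089565 -0.29660542 -2.32949984] [ 0.03370473 -0.06727516 -0.03823236] 0.20421848266923787
[ 20.   7. -34.  84.   4.  90. -96.]
```

View pics/w4b.png

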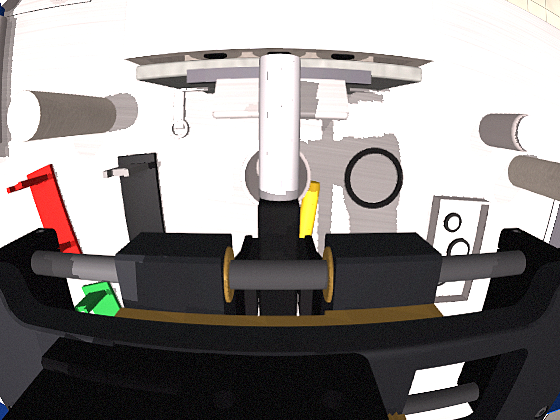

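View pics/sc4.png

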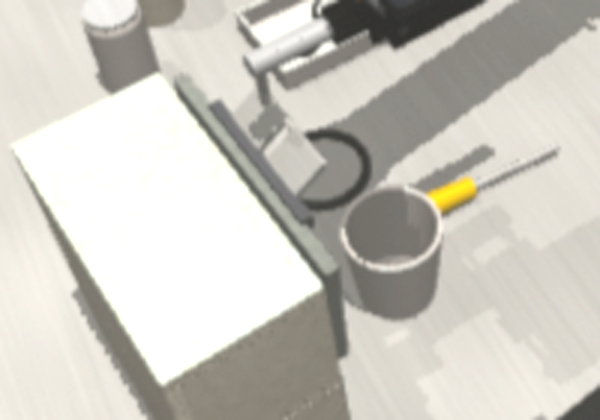

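```bash
python3 - <<'E'
from h import *
w=np.load('w4.npz');p,R=w['p'],w['R'];im=w['im']
c=cv2.resize(im[40:130,120:440],None,fx=2.5,fy=5,interpolation=cv2.INTER_CUBIC);save('w4c.png',np.clip(c*1.3,0,255).astype(np.uint8))
for y in (97,90): print(wproj(p+R@np.array([0,-y,-28.5 if y==97 else 22.5]),p,R), wproj(p+R@np.array([0,-97,-19.5]),p,R))
print(arm.sense()['tcp_pos'])
E
```

```text
(np.float64(279.67862077675085), np.float64(56.57999673785605)) (np.float64(279.5659734896349), np.float64(60.800594018391706))
(np.float64(279.1679301799014), np.float64(87.28931477279791)) (np.float64(279.5659734896349), np.float64(60.800594018391706))
[549.48531237  77.3157446  344.85209852]
```

View pics/w4c.png

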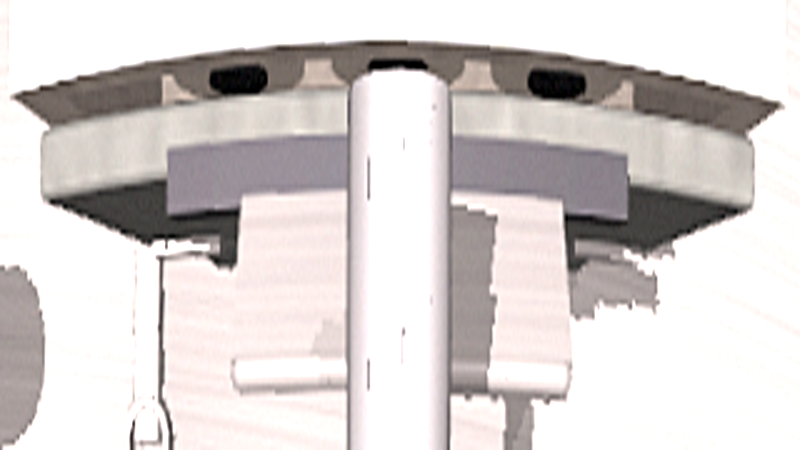

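Request:
{"name": "play_rows", "arguments": {"slide": [[-0.5,0,10],[0,0,12],[0,0,10],[0,0,3],[0,0,0],[0,0,0],[0,0,0]], "dr": [[0,0,0],[0,0,0],[0,0,0],[0,0,0],[0,0,0],[0,0,0],[0,0,0]], "jaw": [1,1,1,1,1,1,1]}}

```text
clock: 8.75
tcp_pos: [550.0, 76.7, 310.1]
orientation: [[0.126, -0.992, 0.001], [-0.992, -0.126, 0.0], [0.0, -0.001, -1.0]]
contact_force: [0.4, -0.8, -2.5]
opening: 0.201
```

```bash
python3 - <<'E'
from h import *
im,d,s=wsnap('w5'); print(s['clock'],s['tcp_pos'],s['contact_force'],s['moment'])
c=cv2.resize(im[20:140,120:440],None,fx=2.5,fy=5,interpolation=cv2.INTER_CUBIC);save('w5c.png',np.clip(c*1.3,0,255).astype(np.uint8))
print(wproj(s['tcp_pos']+s['orientation']@np.array([0,-90,22.5]),s['tcp_pos'],s['orientation']))
im2,_=arm.snapshot('scene')
a=np.clip(cv2.resize(im2[190:260,170:270],None,fx=6,fy=6,interpolation=cv2.INTER_CUBIC).astype(float)*1.4,0,255).astype(np.uint8)
save('sc5.png',a)
E
```

```text
8.75 [550.01258777  76.65535365 310.0563017 ] [ 0.42943847 -0.8114541  -2.53315423] [ 0.00463978 -0.05044783 -0.00177913]
(np.float64(279.1696710775061), np.float64(87.28761541022061))
```

View pics/w5c.png

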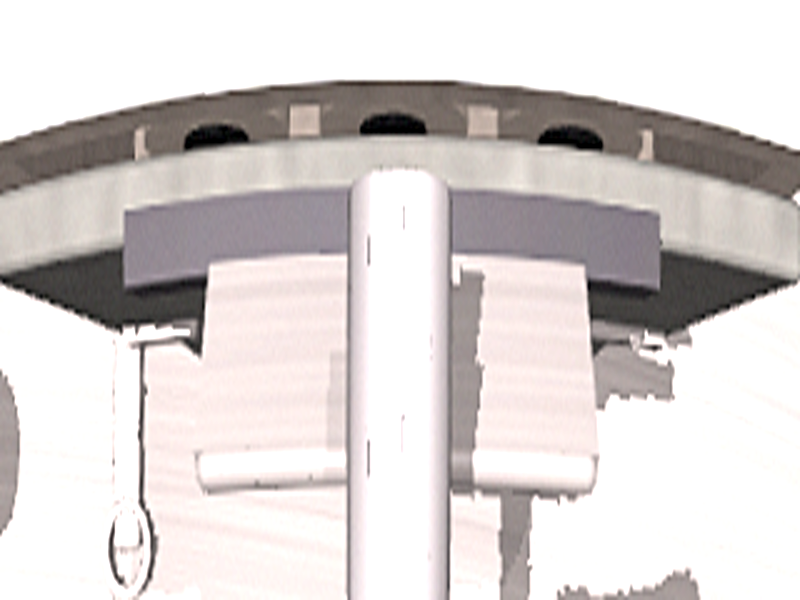

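View pics/sc5.png

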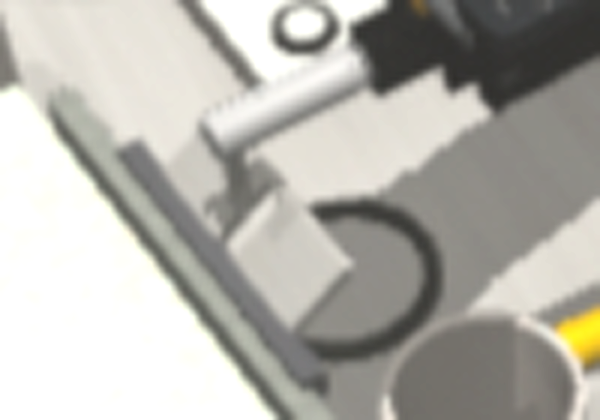

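Request:
{"name": "play_rows", "arguments": {"slide": [[0,0,3],[0,0,3],[0,0,2],[0,0,0]], "dr": [[0,0,0],[0,0,0],[0,0,0],[0,0,0]], "jaw": [1,1,1,1]}}

```text
clock: 9.25
tcp_pos: [549.5, 76.5, 301.0]
orientation: [[0.126, -0.992, -0.001], [-0.992, -0.126, -0.0], [0.0, 0.001, -1.0]]
contact_force: [0.7, -0.6, -2.7]
opening: 0.197
```

Request:
{"name": "play_rows", "arguments": {"slide": [[0,0,2],[0,0,2],[0,0,0]], "dr": [[0,0,0],[0,0,0],[0,0,0]], "jaw": [1,1,1]}}

```text
clock: 9.55
tcp_pos: [549.6, 76.5, 297.2]
orientation: [[0.126, -0.992, -0.001], [-0.992, -0.126, -0.0], [0.0, 0.001, -1.0]]
contact_force: [-1.0, 0.0, -1.7]
opening: 0.201
```

Request:
{"name": "play_rows", "arguments": {"slide": [[0,0,2],[0,0,2],[0,0,2],[0,0,0]], "dr": [[0,0,0],[0,0,0],[0,0,0],[0,0,0]], "jaw": [1,1,1,1]}}

```text
clock: 9.95
tcp_pos: [549.5, 76.5, 291.1]
orientation: [[0.126, -0.992, -0.001], [-0.992, -0.126, -0.0], [0.0, 0.001, -1.0]]
contact_force: [0.6, 0.3, -2.1]
opening: 0.2
```

Request:
{"name": "play_rows", "arguments": {"slide": [[0,0,2],[0,0,2],[0,0,0],[0,0,0]], "dr": [[0,0,0],[0,0,0],[0,0,0],[0,0,0]], "jaw": [1,1,1,1]}}

```text
clock: 10.35
tcp_pos: [549.7, 76.6, 287.4]
orientation: [[0.126, -0.992, -0.0], [-0.992, -0.126, -0.0], [0.0, 0.0, -1.0]]
contact_force: [1.0, 0.4, -2.0]
opening: 0.2
```

```bash
python3 - <<'E'
from h import *
im,d,s=wsnap('w6'); print(s['clock'],s['tcp_pos'],s['contact_force'],s['moment'])
im2,_=arm.snapshot('scene')
a=np.clip(cv2.resize(im2[190:260,170:270],None,fx=6,fy=6,interpolation=cv2.INTER_CUBIC).astype(float)*1.4,0,255).astype(np.uint8)
save('sc6.png',a)
E
```

```text
10.35 [549.67037701  76.58934902 287.44640522] [ 1.02226001  0.35889545 -2.01919187] [ 0.03560799 -0.03965434  0.02615517]
```

View pics/sc6.png

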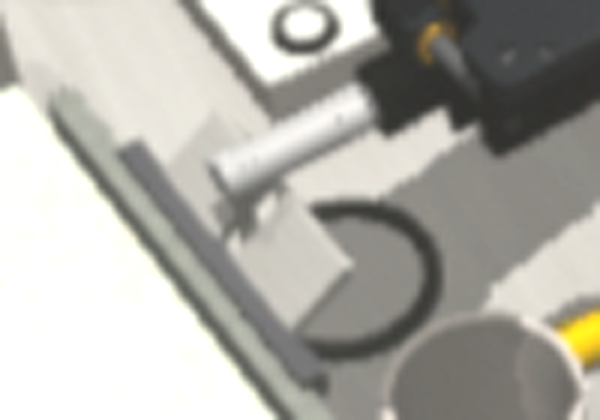

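```bash
cat > arc.py <<'E'
import numpy as np
def tgt(th):
    c,s=np.cos(th),np.sin(th)
    E=np.array([-29*c-129*s,150+129*c-29*s]);B=np.array([-42*c-138*s,150+138*c-42*s])
    phi=th-np.radians(35);X=B[0]+7
    zb1=B[1]+3
    zb2=E[1]+(X+7-E[0])*np.tan(phi)+3/np.cos(phi)-1.5
    zb=max(zb1,zb2) if th>0.61 else zb1
    gap=max(0,6-9*th) 
    return X,zb+gap
E
python3 - <<'E'
from arc import *
import json
X,Z=-34.7,298-0.5
ths=[.05,.05,.07,.1]+list(np.arange(.14,1.305,.03))
rows=[]
for i,t in enumerate(ths):
    x,z=tgt(t)
    if i==0: x=(x+X)/2; z=(z+Z)/2
    dx=round(x-X,1);dz=round(z-Z,1);X+=dx;Z+=dz
    rows.append([0,-dx,-dz]);print(i,round(t,2),round(X,1),round(Z,1),end='; ')
print();print(json.dumps(rows))
E
```

```text
0 0.05 -38.3 295.9; 1 0.05 -41.8 294.3; 2 0.07 -44.5 293.1; 3 0.1 -48.6 291.2; 4 0.14 -53.8 288.5; 5 0.17 -57.7 286.4; 6 0.2 -61.6 284.1; 7 0.23 -65.4 281.7; 8 0.26 -69.1 279.2; 9 0.29 -72.7 276.6; 10 0.32 -76.3 273.9; 11 0.35 -79.8 271.1; 12 0.38 -83.2 268.2; 13 0.41 -86.5 265.1; 14 0.44 -89.8 262.0; 15 0.47 -92.9 258.8; 16 0.5 -96.0 255.5; 17 0.53 -99.0 252.1; 18 0.56 -101.9 248.6; 19 0.59 -104.7 245.0; 20 0.62 -107.4 241.3; 21 0.65 -110.0 237.6; 22 0.68 -112.4 233.9; 23 0.71 -114.8 230.3; 24 0.74 -117.1 227.0; 25 0.77 -119.2 223.7; 26 0.8 -121.3 220.3; 27 0.83 -123.2 216.9; 28 0.86 -125.0 213.5; 29 0.89 -126.7 209.9; 30 0.92 -128.2 206.4; 31 0.95 -129.7 202.8; 32 0.98 -131.0 199.2; 33 1.01 -132.2 195.6; 34 1.04 -133.3 191.9; 35 1.07 -134.2 188.3; 36 1.1 -135.0 184.6; 37 1.13 -135.7 180.9; 38 1.16 -136.3 177.3; 39 1.19 -136.7 173.6; 40 1.22 -137.0 170.0; 41 1.25 -137.2 166.4; 42 1.28 -137.2 162.8; 
[[0, 3.6, 1.6], [0, 3.5, 1.6], [0, 2.7, 1.2], [0, 4.1, 1.9], [0, 5.2, 2.7], [0, 3.9, 2.1], [0, 3.9, 2.3], [0, 3.8, 2.4], [0, 3.7, 2.5], [0, 3.6, 2.6], [0, 3.6, 2.7], [0, 3.5, 2.8], [0, 3.4, 2.9], [0, 3.3, 3.1], [0, 3.3, 3.1], [0, 3.1, 3.2], [0, 3.1, 3.3], [0, 3.0, 3.4], [0, 2.9, 3.5], [0, 2.8, 3.6], [0, 2.7, 3.7], [0, 2.6, 3.7], [0, 2.4, 3.7], [0, 2.4, 3.6], [0, 2.3, 3.3], [0, 2.1, 3.3], [0, 2.1, 3.4], [0, 1.9, 3.4], [0, 1.8, 3.4], [0, 1.7, 3.6], [0, 1.5, 3.5], [0, 1.5, 3.6], [0, 1.3, 3.6], [0, 1.2, 3.6], [0, 1.1, 3.7], [0, 0.9, 3.6], [0, 0.8, 3.7], [0, 0.7, 3.7], [0, 0.6, 3.6], [0, 0.4, 3.7], [0, 0.3, 3.6], [0, 0.2, 3.6], [0, 0.0, 3.6]]
```

Request:
{"name": "play_rows", "arguments": {"slide": [[0,2.5,1.2],[0,2.5,1],[0,2,1],[0,2.7,1.2],[0,4,1.9],[0,0,0]], "dr": [[0,0,0],[0,0,0],[0,0,0],[0,0,0],[0,0,0],[0,0,0]], "jaw": [1,1,1,1,1,1]}}

```text
clock: 11.05
tcp_pos: [536.0, 74.9, 281.4]
orientation: [[0.126, -0.992, 0.001], [-0.992, -0.126, -0.0], [0.0, -0.001, -1.0]]
contact_force: [2.1, -0.2, -1.4]
opening: 0.207
```

Request:
{"name": "play_rows", "arguments": {"slide": [[0,5.2,2.7],[0,3.9,2.1],[0,3.9,2.3],[0,3.8,2.4],[0,3.7,2.5]], "dr": [[0,0,0],[0,0,0],[0,0,0],[0,0,0],[0,0,0]], "jaw": [1,1,1,1,1]}}

```text
clock: 11.55
tcp_pos: [515.4, 72.2, 269.1]
orientation: [[0.126, -0.992, 0.0], [-0.992, -0.126, -0.0], [0.0, 0.0, -1.0]]
contact_force: [1.8, -0.0, -0.6]
opening: 0.198
```

```bash
python3 - <<'E'
from h import *
im,d,s=wsnap('w7'); print(s['clock'],s['tcp_pos'],s['contact_force'],s['moment'])
im2,_=arm.snapshot('scene')
a=np.clip(cv2.resize(im2[190:260,170:270],None,fx=6,fy=6,interpolation=cv2.INTER_CUBIC).astype(float)*1.4,0,255).astype(np.uint8)
save('sc7.png',a)
E
```

```text
11.55 [515.39809755  72.18546046 269.06915892] [ 1.79276832 -0.03127162 -0.56905728] [ 0.14690483 -0.62293209 -0.00991526]
```

View pics/sc7.png

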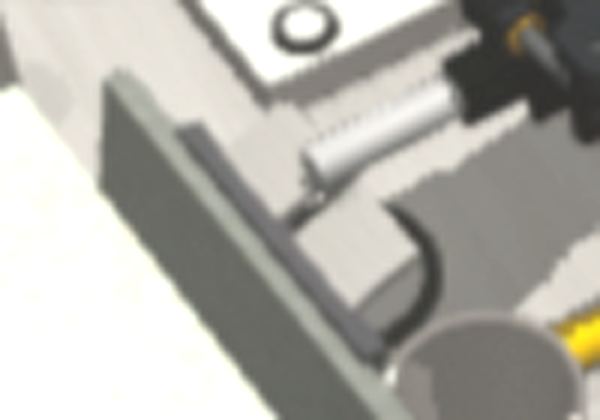

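View pics/w7.png

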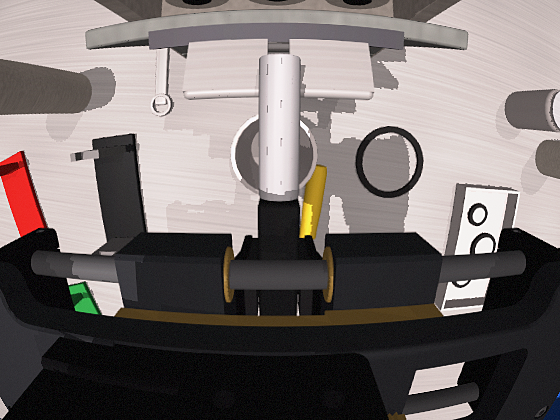

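Request:
{"name": "play_rows", "arguments": {"slide": [[0,3.6,2.6],[0,3.6,2.7],[0,3.5,2.8],[0,3.4,2.9],[0,3.3,3.1],[0,3.3,3.1],[0,3.1,3.2],[0,3.1,3.3]], "dr": [[0,0,0],[0,0,0],[0,0,0],[0,0,0],[0,0,0],[0,0,0],[0,0,0],[0,0,0]], "jaw": [1,1,1,1,1,1,1,1]}}

```text
clock: 12.45
tcp_pos: [488.6, 68.8, 245.4]
orientation: [[0.126, -0.992, -0.0], [-0.992, -0.126, -0.0], [0.0, 0.0, -1.0]]
contact_force: [-0.5, 0.2, 1.0]
opening: 0.202
```

Request:
{"name": "play_rows", "arguments": {"slide": [[0,3.0,3.4],[0,2.9,3.5],[0,2.8,3.6],[0,2.7,3.7],[0,2.6,3.7],[0,2.4,3.7],[0,2.4,3.6]], "dr": [[0,0,0],[0,0,0],[0,0,0],[0,0,0],[0,0,0],[0,0,0],[0,0,0]], "jaw": [1,1,1,1,1,1,1]}}

```text
clock: 13.15
tcp_pos: [470.1, 66.4, 219.8]
orientation: [[0.126, -0.992, -0.001], [-0.992, -0.126, -0.0], [-0.0, 0.001, -1.0]]
contact_force: [-0.6, -0.6, 1.2]
opening: 0.207
```

```bash
python3 - <<'E'
from h import *
im,d,s=wsnap('w8'); print(s['clock'],s['tcp_pos'],s['contact_force'],s['moment'])
im2,_=arm.snapshot('scene')
a=np.clip(cv2.resize(im2[190:290,170:300],None,fx=5,fy=5,interpolation=cv2.INTER_CUBIC).astype(float)*1.4,0,255).astype(np.uint8)
save('sc8.png',a)
E
```

```text
13.15 [470.10156731  66.44703627 219.76619664] [-0.61707323 -0.55572286  1.23472654] [-0.00943341  0.02712441 -0.01175079]
```

View pics/sc8.png

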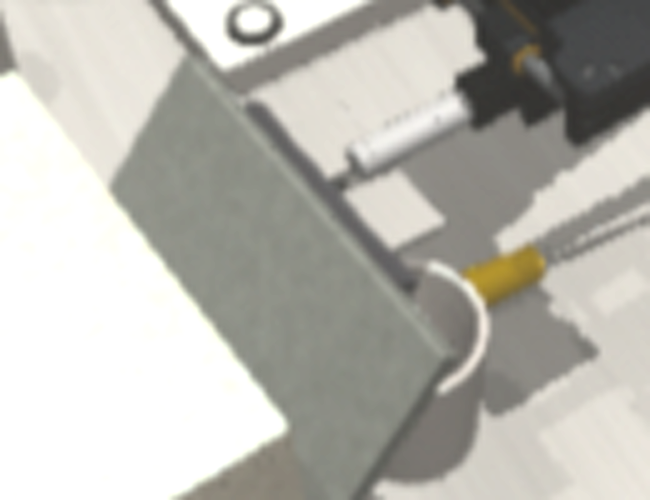

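View pics/w8.png

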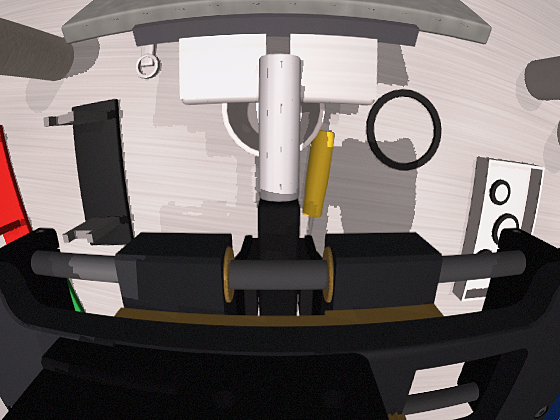

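Request:
{"name": "play_rows", "arguments": {"slide": [[0,2.3,3.3],[0,2.1,3.3],[0,2.1,3.4],[0,1.9,3.4],[0,1.8,3.4],[0,1.7,3.6],[0,1.5,3.5],[0,1.5,3.6]], "dr": [[0,0,0],[0,0,0],[0,0,0],[0,0,0],[0,0,0],[0,0,0],[0,0,0],[0,0,0]], "jaw": [1,1,1,1,1,1,1,1]}}

```text
clock: 14.05
tcp_pos: [455.1, 64.7, 192.4]
orientation: [[0.126, -0.992, -0.001], [-0.992, -0.126, -0.0], [0.0, 0.001, -1.0]]
contact_force: [-2.4, -0.7, 0.8]
opening: 0.205
```

Request:
{"name": "play_rows", "arguments": {"slide": [[0,1.3,3.6],[0,1.2,3.6],[0,1.1,3.7],[0,0.9,3.6],[0,0.8,3.7],[0,0,0]], "dr": [[0,0,0],[0,0,0],[0,0,0],[0,0,0],[0,0,0],[0,0,0]], "jaw": [1,1,1,1,1,1]}}

```text
clock: 14.65
tcp_pos: [449.8, 64.0, 173.8]
orientation: [[0.126, -0.992, -0.001], [-0.992, -0.126, -0.0], [-0.0, 0.001, -1.0]]
contact_force: [-2.6, 1.7, -0.9]
opening: 0.202
```

```bash
python3 - <<'E'
from h import *
im,d,s=wsnap('w9'); print(s['clock'],s['tcp_pos'],s['contact_force'],s['moment'])
im2,_=arm.snapshot('scene')
a=np.clip(cv2.resize(im2[190:290,170:300],None,fx=5,fy=5,interpolation=cv2.INTER_CUBIC).astype(float)*1.4,0,255).astype(np.uint8)
save('sc9.png',a)
E
```

```text
14.65 [449.84416756  63.96500867 173.84412302] [-2.63124749  1.7344639  -0.91179187] [0.22221595 0.43460157 0.1164203 ]
```

View pics/sc9.png

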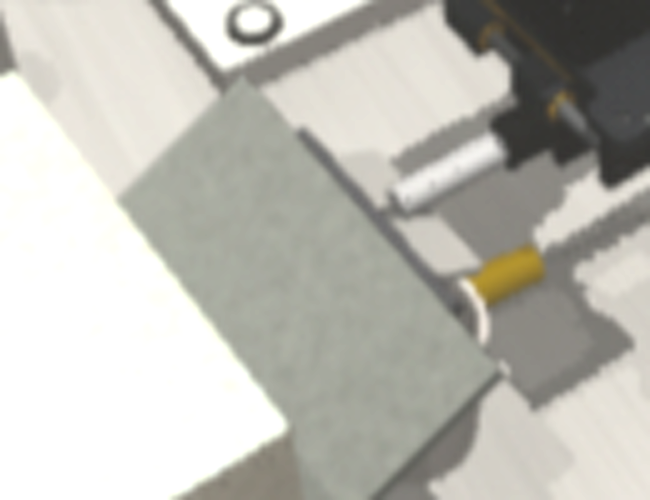

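View pics/w9.png

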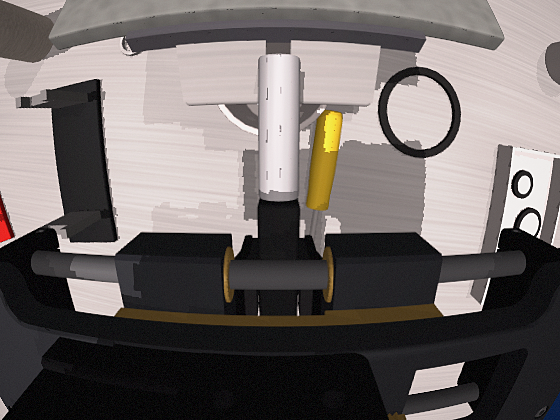

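Request:
{"name": "play_rows", "arguments": {"slide": [[0,0.7,3.5],[0,0.6,3.5],[0,0.4,3.5],[0,0.3,3],[0,0,0]], "dr": [[0,0,0],[0,0,0],[0,0,0],[0,0,0],[0,0,0]], "jaw": [1,1,1,1,1]}}

```text
clock: 15.25
tcp_pos: [448.1, 63.5, 160.5]
orientation: [[0.126, -0.992, -0.001], [-0.992, -0.126, -0.0], [0.0, 0.001, -1.0]]
contact_force: [-1.9, 1.3, -1.0]
opening: 0.2
```

Request:
{"name": "play_rows", "arguments": {"slide": [[0,0,1.5],[0,0,1.5],[0,0,1],[0,0,0]], "dr": [[0,0,0],[0,0,0],[0,0,0],[0,0,0]], "jaw": [1,1,1,1]}}

```text
clock: 15.65
tcp_pos: [448.3, 63.7, 156.9]
orientation: [[0.126, -0.992, -0.0], [-0.992, -0.126, -0.0], [0.0, 0.0, -1.0]]
contact_force: [-1.7, -0.4, -0.4]
opening: 0.199
```

```bash
cat > hatchangle.py <<'E'
from h import *
def angle(tag,show=True):
    # fit plane to hatch inner face from top + scene depth
    u=np.array([np.cos(np.radians(7.2)),np.sin(np.radians(7.2))]);v=np.array([-u[1],u[0]]);O=np.array([674,91.4])
    for c in ['scene','top']:
        im,d=arm.snapshot(c);save(tag+c+'.png',im);P=cloud(c,d)
        e=P[...,:2]-O;X=e@u;Y=e@v;Z=P[...,2]-150
        m=(abs(Y-2)<100)&(X<-25)&(X>-105)&(Z>0)&(Z<125)&(d>0)
        if m.sum()<50: print(c,'few');continue
        a,b=np.polyfit(X[m],Z[m],1)
        r=Z[m]-(a*X[m]+b);k=abs(r)<8;a,b=np.polyfit(X[m][k],Z[m][k],1)
        print(c,m.sum(),k.sum(),'slope',a,'b',b,'theta',np.pi/2-np.arctan(-a), np.std(r))
E
python3 - <<'E'
from hatchangle import *
im,d,s=wsnap('w10'); print(s['clock'],s['tcp_pos'],s['contact_force'],s['moment'])
angle('a10')
E
```

```text
15.65 [448.2826432   63.70039386 156.90700439] [-1.73514449 -0.36693954 -0.35134033] [0.17837803 0.35385301 0.07560332]
scene 2425 2425 slope -0.34716492251497444 b -0.6781153334503828 theta 1.2366494181734313 1.503433659530151
top 2247 2247 slope -0.34845044461098157 b -0.9273420335318789 theta 1.2355026240626301 2.2940216543876732
```

Request:
{"name": "play_rows", "arguments": {"slide": [[0,0,1.5],[0,0,1.5],[0,0,1.5],[0,0,0]], "dr": [[0,0,0],[0,0,0],[0,0,0],[0,0,0]], "jaw": [1,1,1,1]}}

```text
clock: 16.2
tcp_pos: [448.3, 63.7, 152.3]
orientation: [[0.126, -0.992, -0.0], [-0.992, -0.126, -0.0], [-0.0, 0.0, -1.0]]
contact_force: [-2.4, 1.0, -1.5]
opening: 0.202
```

Request:
{"name": "play_rows", "arguments": {"slide": [[0,0,1],[0,0,1],[0,0,0]], "dr": [[0,0,0],[0,0,0],[0,0,0]], "jaw": [1,1,1]}}

```text
clock: 16.5
tcp_pos: [448.3, 63.6, 150.4]
orientation: [[0.126, -0.992, -0.0], [-0.992, -0.126, -0.0], [0.0, 0.0, -1.0]]
contact_force: [-3.8, 0.2, -1.1]
opening: 0.201
```

```bash
python3 - <<'E'
from hatchangle import *
s=arm.sense(); print(s['clock'],s['tcp_pos'],s['contact_force'],s['moment'])
angle('a11')
E
```

```text
16.5 [448.31872265  63.63928724 150.44232094] [-3.84438425  0.20868275 -1.12165331] [0.23328745 0.462192   0.15356572]
scene 2356 2356 slope -0.2868099881488978 b -0.6742339581951609 theta 1.2914839533356375 1.4943862734429663
top 2259 2259 slope -0.2845255711630889 b -0.7925358636011427 theta 1.2935960127869017 2.34427135966431
```

Request:
{"name": "play_rows", "arguments": {"slide": [[0,1.5,-1],[0,1.5,-1],[0,0,-2],[0,0,0]], "dr": [[0,0,0],[0,0,0],[0,0,0],[0,0,0]], "jaw": [1,1,1,1]}}

```text
clock: 17.0
tcp_pos: [446.0, 63.2, 155.1]
orientation: [[0.126, -0.992, 0.001], [-0.992, -0.126, -0.0], [0.0, -0.001, -1.0]]
contact_force: [0.5, -0.1, -1.7]
opening: 0.201
```

```bash
python3 - <<'E'
from hatchangle import *
im,d,s=wsnap('w12'); print(s['clock'],s['tcp_pos'],s['contact_force'],s['moment'])
angle('a12')
E
```

```text
17.0 [446.01725814  63.18702639 155.14853184] [ 0.47766996 -0.12851321 -1.71179613] [ 0.0447478  -0.0544971   0.02652447]
scene 2358 2358 slope -0.2865598294923734 b -0.6037122073813953 theta 1.2917151133567362 1.5372088924974832
top 2260 2258 slope -0.285071357186155 b -0.7946226886994985 theta 1.293091174305251 2.2566917398382604
```

View pics/w12.png

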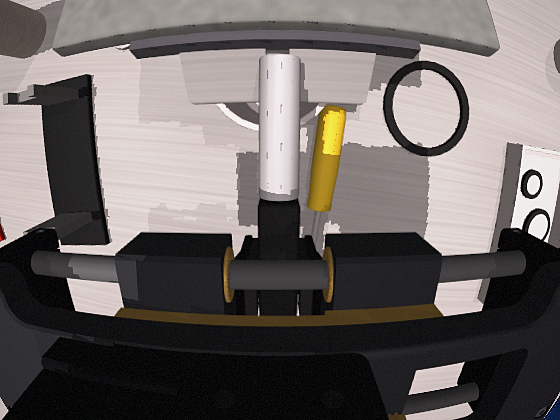

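Request:
{"name": "play_rows", "arguments": {"slide": [[0,0,-3],[0,0,-3],[0,0,-4],[0,0,-4],[0,0,0]], "dr": [[0,0,0],[0,0,0],[0,0,0],[0,0,0],[0,0,0]], "jaw": [1,1,1,1,1]}}

```text
clock: 17.65
tcp_pos: [446.0, 63.4, 169.4]
orientation: [[0.126, -0.992, 0.001], [-0.992, -0.126, -0.0], [0.0, -0.001, -1.0]]
contact_force: [-0.3, 0.6, -2.1]
opening: 0.201
```

Request:
{"name": "play_rows", "arguments": {"slide": [[0,0,-5],[0,0,-6],[0,0,-8],[0,0,-10],[0,0,-10],[0,0,-10],[0,0,0]], "dr": [[0,0,0],[0,0,0],[0,0,0],[0,0,0],[0,0,0],[0,0,0],[0,0,0]], "jaw": [1,1,1,1,1,1,1]}}

```text
clock: 18.35
tcp_pos: [446.6, 63.5, 219.5]
orientation: [[0.126, -0.992, 0.003], [-0.992, -0.126, -0.0], [0.001, -0.003, -1.0]]
contact_force: [-0.6, -0.2, -1.3]
opening: 0.204
```

```bash
python3 - <<'E'
from hatchangle import *
im,d,s=wsnap('w13'); print(s['clock'],s['tcp_pos'],s['orientation'].round(3),s['contact_force'],s['moment'])
angle('a13')
# commanded estimate; plan to rest
plan([((462,66,360),down(-82.8)),((484,180,360),down(-81.5)),((484,301,300),down(-80.3)),((484,301,120),down(-80.3))],step=38)
E
```

```text
18.35 [446.58483783  63.4966982  219.53969423] [[ 0.126 -0.992  0.003]
 [-0.992 -0.126 -0.   ]
 [ 0.001 -0.003 -1.   ]] [-0.5604686  -0.19321324 -1.34632016] [ 0.01354163 -0.04310363 -0.0035375 ]
scene 2369 2369 slope -0.28543858152360335 b -0.5710962968375165 theta 1.2927515826763183 1.5073023096017935
top 2266 2266 slope -0.2839899814892612 b -0.6746168300458224 theta 1.2940915609316825 2.2979713389211907
17
[[-0.1, -4.2, -35.6], [-0.2, -4.2, -35.7], [-0.1, -4.2, -35.6], [-0.2, -4.3, -35.7], [-27.6, -9.0, -0.0], [-27.5, -9.2, -0.0], [-27.5, -9.4, -0.0], [-27.4, -9.4, -0.0], [-29.9, -4.5, 15.0], [-29.9, -4.7, 15.0], [-29.9, -4.8, 15.0], [-29.8, -5.0, 15.0], [-0.0, -0.0, 36.0], [-0.0, -0.0, 36.0], [-0.0, -0.0, 36.0], [-0.0, -0.0, 36.0], [-0.1, -0.1, 36.0]]
[[0.0, -0.0, 0.0], [0.0, -0.0, 0.0], [0.0, -0.0, 0.0], [0.0, -0.0, 0.0], [0.0, -0.0, -0.3], [0.0, -0.0, -0.3], [0.0, -0.0, -0.3], [0.0, -0.0, -0.4], [0.0, -0.0, -0.3], [0.0, -0.0, -0.3], [0.0, -0.0, -0.3], [0.0, -0.0, -0.3], [0.0, -0.0, 0.0], [0.0, -0.0, 0.0], [0.0, -0.0, 0.0], [0.0, -0.0, 0.0], [0.0, -0.0, 0.0]]
```

View pics/w13.png

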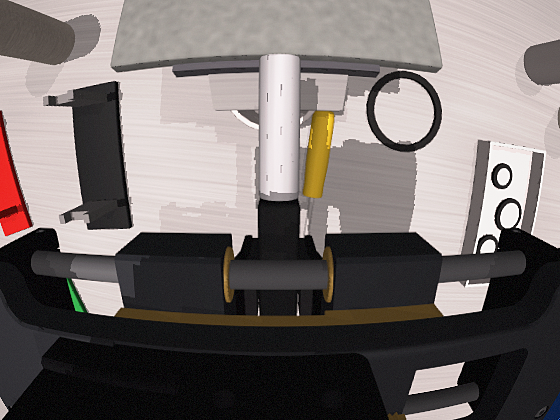

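View pics/a13scene.png

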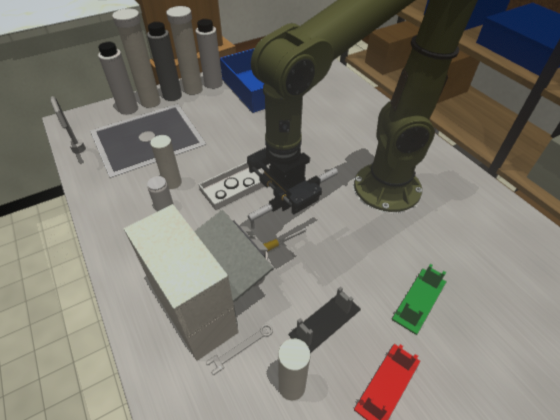

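Request:
{"name": "play_rows", "arguments": {"slide": [[-0.1,-4.2,-35.6],[-0.2,-4.2,-35.7],[-0.1,-4.2,-35.6],[-0.2,-4.3,-35.7],[-27.6,-9,0],[-27.5,-9.2,0],[-27.5,-9.4,0],[-27.4,-9.4,0],[-29.9,-4.5,15],[-29.9,-4.7,15],[-29.9,-4.8,15],[-29.8,-5,15],[0,0,36],[0,0,36],[0,0,36],[0,0,36],[0,0,36],[0,0,0],[0,0,0],[0,0,0]], "dr": [[0,0,0],[0,0,0],[0,0,0],[0,0,0],[0,0,-0.3],[0,0,-0.3],[0,0,-0.3],[0,0,-0.4],[0,0,-0.3],[0,0,-0.3],[0,0,-0.3],[0,0,-0.3],[0,0,0],[0,0,0],[0,0,0],[0,0,0],[0,0,0],[0,0,0],[0,0,0],[0,0,0]], "jaw": [1,1,1,1,1,1,1,1,1,1,1,1,1,1,1,1,1,1,1,1]}}

```text
clock: 20.5
tcp_pos: [485.3, 302.0, 122.4]
orientation: [[0.169, -0.986, 0.003], [-0.986, -0.169, 0.002], [-0.001, -0.003, -1.0]]
contact_force: [0.1, -0.1, -2.2]
opening: 0.202
```

```bash
python3 - <<'E'
from h import *
im,d,s=wsnap('w14'); print(s['clock'],s['tcp_pos'],s['orientation'].round(4),s['contact_force'],s['moment'])
plan([((483.8,301,90),down(-80.3)),((483.8,301,61),down(-80.25))],step=15)
im2,_=arm.snapshot('scene')
a=np.clip(cv2.resize(im2[260:360,270:390],None,fx=5,fy=5,interpolation=cv2.INTER_CUBIC).astype(float)*1.4,0,255).astype(np.uint8)
save('sc14.png',a)
E
```

```text
20.5 [485.34277699 302.01059229 122.3513898 ] [[ 0.1693 -0.9856  0.0028]
 [-0.9856 -0.1693  0.0016]
 [-0.0011 -0.003  -1.    ]] [ 0.11777132 -0.12396004 -2.22009903] [ 0.08403973 -0.12790246  0.04686921]
5
[[0.3, 0.6, 10.8], [0.3, 0.7, 10.9], [0.2, 0.6, 10.8], [-0.0, -0.0, 14.5], [-0.0, -0.0, 14.5]]
[[-0.1, 0.0, 0.0], [-0.1, 0.0, 0.0], [-0.0, 0.1, 0.0], [-0.0, -0.0, -0.0], [-0.0, -0.0, -0.0]]
```

View pics/sc14.png

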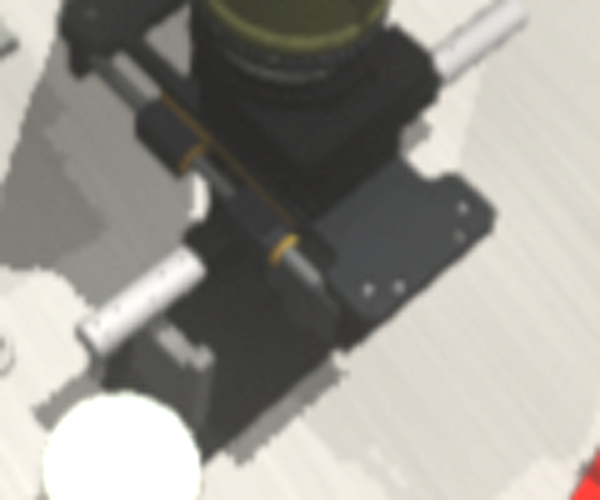

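View pics/w14.png

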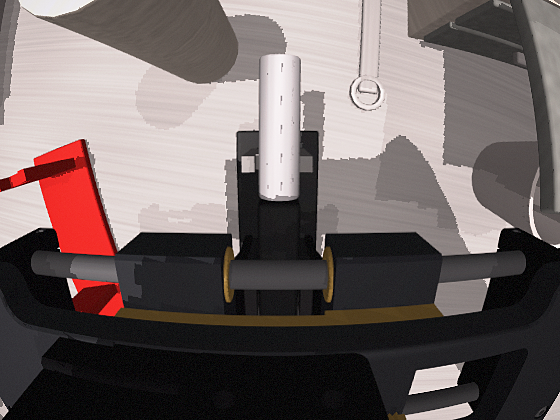

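Request:
{"name": "play_rows", "arguments": {"slide": [[0,0,10],[0,0,10],[0,0,8],[0,0,0],[0,0,0],[0,0,0]], "dr": [[0,0,0],[0,0,0],[0,0,0],[0,0,0],[0,0,0],[0,0,0]], "jaw": [1,1,1,1,1,1]}}

```text
clock: 21.2
tcp_pos: [484.3, 301.2, 92.4]
orientation: [[0.169, -0.986, 0.0], [-0.986, -0.169, 0.0], [-0.0, -0.0, -1.0]]
contact_force: [-0.8, 0.3, -2.5]
opening: 0.199
```

Request:
{"name": "play_rows", "arguments": {"slide": [[0,0,6],[0,0,6],[0,0,6],[0,0,4],[0,0,0],[0,0,0],[0,0,0]], "dr": [[0,0,0],[0,0,0],[0,0,0],[0,0,0],[0,0,0],[0,0,0],[0,0,0]], "jaw": [1,1,1,1,1,1,1]}}

```text
clock: 21.9
tcp_pos: [484.3, 301.2, 70.4]
orientation: [[0.169, -0.986, 0.0], [-0.986, -0.169, 0.0], [-0.0, -0.0, -1.0]]
contact_force: [0.1, 0.0, -1.3]
opening: 0.198
```

Request:
{"name": "play_rows", "arguments": {"slide": [[0,0,3],[0,0,3],[0,0,2],[0,0,0],[0,0,0]], "dr": [[0,0,0],[0,0,0],[0,0,0],[0,0,0],[0,0,0]], "jaw": [1,1,1,1,1]}}

```text
clock: 22.4
tcp_pos: [484.1, 301.0, 62.1]
orientation: [[0.169, -0.986, -0.0], [-0.986, -0.169, -0.0], [0.0, 0.0, -1.0]]
contact_force: [-0.3, 0.1, -0.9]
opening: 0.201
```

Request:
{"name": "play_rows", "arguments": {"slide": [[0,0,1],[0,0,0.8],[0,0,0],[0,0,0]], "dr": [[0,0,0],[0,0,0],[0,0,0],[0,0,0]], "jaw": [1,1,1,1]}}

```text
clock: 22.8
tcp_pos: [484.2, 301.0, 60.5]
orientation: [[0.169, -0.986, 0.0], [-0.986, -0.169, -0.0], [0.0, -0.0, -1.0]]
contact_force: [0.5, -0.1, -1.3]
opening: 0.202
```

```bash
python3 - <<'E'
from h import *
im,d,s=wsnap('w15'); print(s['clock'],s['tcp_pos'],s['orientation'].round(4),s['contact_force'],s['moment'])
c=cv2.resize(im[30:230,180:380],None,fx=3,fy=3);save('w15c.png',np.clip(c*1.6,0,255).astype(np.uint8))
E
```

```text
22.8 [484.23212293 301.04549168  60.50130856] [[ 1.693e-01 -9.856e-01  2.000e-04]
 [-9.856e-01 -1.693e-01 -0.000e+00]
 [ 0.000e+00 -2.000e-04 -1.000e+00]] [ 0.49552138 -0.10947587 -1.32546917] [-0.03384589 -0.0029839   0.0331029 ]
```

View pics/w15c.png

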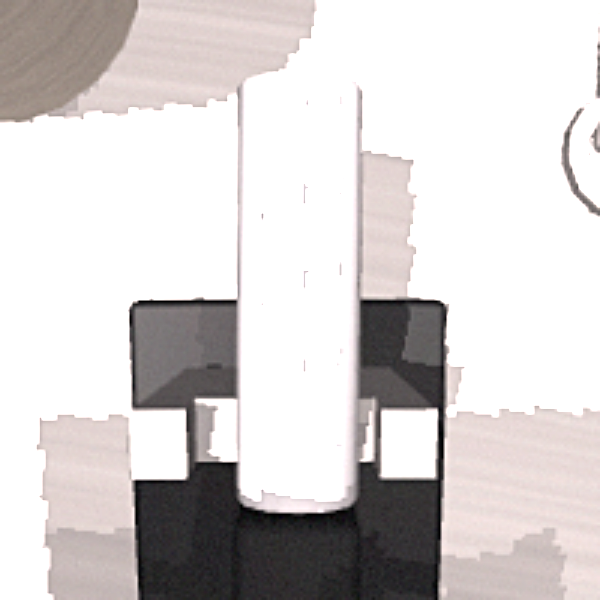

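Request:
{"name": "play_rows", "arguments": {"slide": [[0,0,0.4],[0,0,0],[0,0,0],[0,0,0],[0,0,0],[0,0,0],[0,0,0],[0,0,0],[0,0,0],[0,0,0],[0,0,0],[0,0,0],[0,0,0]], "dr": [[0,0,0],[0,0,0],[0,0,0],[0,0,0],[0,0,0],[0,0,0],[0,0,0],[0,0,0],[0,0,0],[0,0,0],[0,0,0],[0,0,0],[0,0,0]], "jaw": [1,1,-1,-1,-1,-1,-1,-1,-1,-1,-1,-1,-1]}}

```text
clock: 24.15
tcp_pos: [484.1, 301.0, 60.0]
orientation: [[0.169, -0.986, -0.0], [-0.986, -0.169, -0.0], [0.0, 0.0, -1.0]]
contact_force: [-1.6, -0.5, 0.4]
opening: 0.988
```

Request:
{"name": "play_rows", "arguments": {"slide": [[0,0,-20],[0,0,-40],[0,0,-40],[0,0,-40],[0,0,-40],[0,0,-40],[0,0,0],[0,0,0],[0,0,0],[0,0,0]], "dr": [[0,0,0],[0,0,0],[0,0,0],[0,0,0],[0,0,0],[0,0,0],[0,0,0],[0,0,0],[0,0,0],[0,0,0]], "jaw": [-1,-1,-1,-1,-1,-1,-1,-1,-1,-1]}}

```text
clock: 25.15
tcp_pos: [483.5, 300.4, 278.3]
orientation: [[0.169, -0.986, -0.003], [-0.986, -0.169, -0.001], [0.001, 0.003, -1.0]]
contact_force: [0.3, 0.2, -1.0]
opening: 1.0
```

```bash
python3 - <<'E'
from hatchangle import *
im,d,s=wsnap('w16'); print(s['clock'],s['tcp_pos'],s['opening'],s['contact_force'])
angle('a16')
E
```

```text
25.15 [483.5430149  300.4311581  278.34775058] 1.0002667341698743 [ 0.26924864  0.15724784 -1.01438399]
scene 2369 2369 slope -0.28420432260887524 b -0.4608656222362082 theta 1.2938932275372406 1.4868690871185415
top 2257 2256 slope -0.28688859965069397 b -0.9153339295880479 theta 1.291411318417762 2.332047254300256
```

View pics/w16.png

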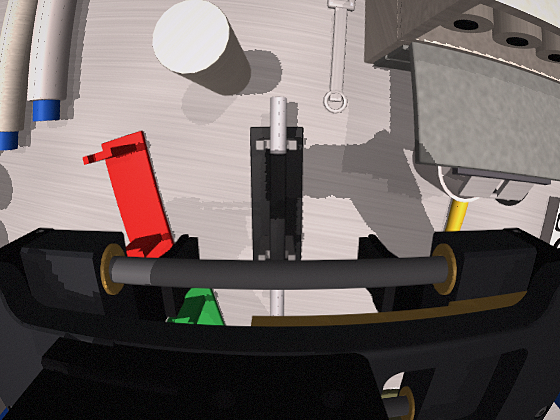

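View pics/a16scene.png

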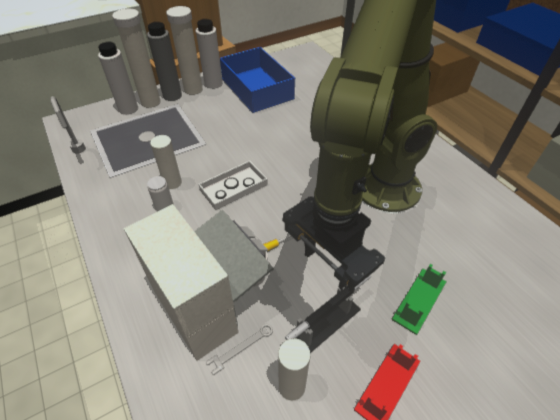

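Request:
{"name": "play_rows", "arguments": {"slide": [[40,0,-20],[45,0,0],[45,0,0],[45,0,0],[45,0,0],[0,0,0],[0,0,0],[0,0,0]], "dr": [[0,0,0],[0,0,0],[0,0,0],[0,0,0],[0,0,0],[0,0,0],[0,0,0],[0,0,0]], "jaw": [-1,-1,-1,-1,-1,-1,-1,-1]}}

```text
clock: 26.1
tcp_pos: [521.0, 85.8, 299.9]
orientation: [[0.171, -0.985, -0.0], [-0.985, -0.171, 0.001], [-0.001, 0.0, -1.0]]
contact_force: [-0.1, 1.2, -0.2]
opening: 0.997
```

```bash
python3 - <<'E'
from hatchangle import *
a=[]
for c,(r0,r1,c0,c1) in dict(top=(155,270,165,225),scene=(260,350,280,380)).items():
    im,d=arm.snapshot(c)
    o=np.load(c+'0i.npy');save('fin_'+c+'.png',im)
    x=np.hstack([o[r0:r1,c0:c1],im[r0:r1,c0:c1]]);save('cmp_'+c+'.png',np.clip(cv2.resize(x,None,fx=4,fy=4)*1.6,0,255).astype(np.uint8))
    P=cloud(c,d);P0=cloud(c,np.load(c+'0.npy'))
    for Q,n in ((P0,'before'),(P,'after')):
        ax=np.array([.9857,.1684]);e=Q[...,:2]-[459.5,297];l=e@ax;t=e@[-ax[1],ax[0]]
        m=(abs(t)<7)&(l>-85)&(l<60)&(Q[...,2]>70);print(c,n,m.sum(),np.polyfit(l[m],Q[...,2][m],1),'across',np.polyfit(l[m],t[m],1))
print(arm.sense()['clock'])
E
```

```text
top before 274 [8.29787473e-04 9.24386230e+01] across [ 0.00085378 -0.11325582]
top after 273 [-2.55943199e-03  9.19409820e+01] across [-0.00265776 -0.14470063]
scene before 323 [9.74534192e-04 9.23363723e+01] across [ 0.00030957 -0.0017966 ]
scene after 328 [-6.14457845e-04  9.25489336e+01] across [0.00085821 0.07865994]
26.2
```

View pics/cmp_top.png

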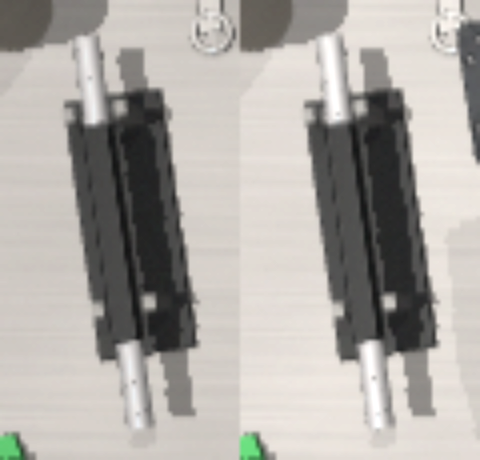

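View pics/cmp_scene.png

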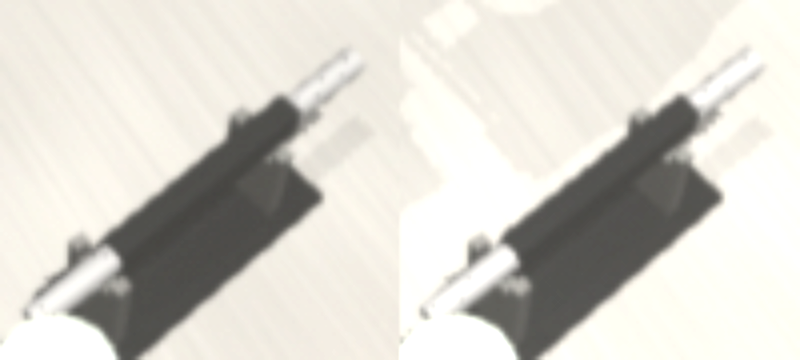

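View pics/fin_top.png

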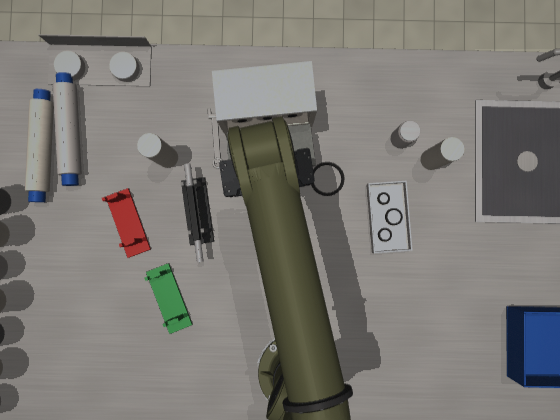

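Request:
{"name": "play_rows", "arguments": {"slide": [[0,20,-10],[0,0,0],[0,0,0],[0,0,0]], "dr": [[0,0,0],[0,0,0],[0,0,0],[0,0,0]], "jaw": [-1,-1,-1,-1]}}

```text
clock: 26.6
tcp_pos: [501.9, 81.4, 309.7]
orientation: [[0.17, -0.985, 0.0], [-0.985, -0.17, -0.0], [0.0, -0.0, -1.0]]
contact_force: [-0.0, -0.2, -0.8]
opening: 1.002
```

```bash
python3 - <<'E'
from h import *
print(arm.sense()['contact_force']); print(arm.finish_job())
E
```

```text
[-0.0491186  -0.16730363 -0.77480648]
the job is handed in; nothing more can be done
None
```

The hatch is down at its stop and the pole is back in both forks of the black rest. I handed the job in at about 26.6 s of the 72 s allowed; it reports no verdict.

- **Insertion:** I lifted the pole from its rest and aligned the prong with the hole using the wrist camera. The prong went in on the first try without touching the tab.
- **Pull:** I drew the hatch down slowly along its arc. In the readings taken between moves, the wrist force stayed below about 4 N.
- **Return:** I unhooked straight up and laid the pole back where it had been. Before and after pictures look the same. Depth fits of the handle agree to about 0.5 mm in height and within about 0.004 rad in level and heading.
- **Last checks:** The hatch measured 1.29 rad in both cameras, after unhooking and again after the pole was laid back. That is just short of the 1.3 rad stop. In the final views no bystander looks shifted, though from above the arm hid the driver and sump. The arm ended clear of everything, and no check failed or disagreed.

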